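# Turn the soap out of its dish

## Robot

A 6-joint arm with a two-finger parallel gripper is mounted at the origin on the work surface. World frame = base frame: x ahead of the robot, y to its left, z up, the work surface at z = 0. Lengths are in mm, angles in rad, forces in N, time in s.
With the tool pointing down it reaches from about 400 to 925 mm from the base axis. Payload 12.5 kg.
Tool frame: the origin (TCP) lies at the centre of the arm's flange, where the gripper is bolted on; the fingertips stand 190 mm ahead of it and the grasp point (between the pads) lies 171 mm ahead of it; z points along the fingers, y is the line along which they close (so a half turn about z gives the same grasp; the last joint's range is limited). The gripper opens to 95 mm and grips with 3 to 60 N. Pads are 20 mm wide; open, the fingers measure 119 mm over their backs; the gripper's body (75 mm by 180 mm) begins 59 mm behind the grasp point.
Start: joints at [-1.404, 0.491, 1.559, -0, 1.092, -0.106], TCP at [168.413, -601.882, 404.761] pointing down, gripper open.
Joint ranges: [-3.1, 3.1], [-0.84, 2.19], [0.05, 2.79], [-1.13, 4.28], [0.06, 2.93], [-2.69, 2.69]. Speed limits (rad/s): [2.22, 2.22, 2.79, 3.14, 3.14, 3.14].

## Interface

Orientations are given as [roll, pitch, yaw] about the fixed x, y, z axes, in that order (R = Rz(yaw) Ry(pitch) Rx(roll)).
In Python, from cell import env, read_camera, search_frame, cut_out gives the robot as it stands. The module is installed in compiled form; this text tells all that it offers.
- The arm moves only by the tool move_arm, never from a script. Its argument "commands" is a list of rows, each a list of 3 entries, a list of its own where there are three numbers: the shift along the world's x, y, z normalised to -1 to 1, where 1 is 0.03 m, then the turn about the world's z normalised to -1 to 1, where 1 is 0.08 rad, then the opening, from -1 (shut) to 1 (fully open), so that 0 is half open. A call has 1 to 20 rows; each row shifts and turns the commanded pose from where the row before left it; what a row does not reach is not made up. A row lasts 1/12 s, in which the tool goes at most 41.7 mm and 7.16 degrees, less where a joint would pass 70% of its speed; a pose out of reach is approached as far as the arm can. A call with a number of a shift or a turn outside -1 to 1 is refused whole. A call with a gripper value outside its range is refused whole. The fingers move at their own pace and stop on an object; the grip force is fixed at half the most. Time passes only in rows, so rows that do not move let the fingers close. It gives the time, the measured TCP pose, the force, the opening and the grip force at its end, in the units of the state.
- env.state(): the state, without advancing time (a new reading comes with each control period).
- read_camera(name): name is "scene" or "top" or "wrist"; returns a dict with "image" (384x512x3 uint8, red, green, blue), "fx", "fy", "cx", "cy" (pixels), "rvec" (rotation vector, rad) and "tvec" (3), from world to camera coordinates, as OpenCV has them. Camera axes: x right, y down, z forward; pixel columns grow to the right and rows downward; lengths in mm; the calibration is good to about 2 mm. A picture is of the moment at which its call begins. There is no depth.
- env.job_done(): hands the job in; it is judged then, once.
Trained networks look in a picture, given as the dict that the camera call returned (one of the last four; its "shot" number tells which), for a name from the list of things; names that differ only in an ending like _2 or _b are one class to them, and where a whole thing is asked for, a point or a joint stands for the part that bears it (a point fixed in the world has none). Each returns a list of dicts, best first, with "confidence" (0 to 1); they miss things now and then, are a little off and sometimes report something else, mostly with a low value. They report only what shows in the picture. A call takes as long as a camera call. They do not tell look-alikes from the thing itself.
- search_frame(thing, picture): "at" ([column, row] in pixels, amid what is visible of it).
- cut_out(thing, picture): "region" (384x512 bool, what is visible of it) and "at" ([column, row] in pixels, amid what is visible of it).
The state is a dict: "t": time; "joints": joint angles; "qvel": joint speeds; "tau": joint torques, N m; "eef_pos": TCP position; "tcp_rot": TCP orientation; "ft_force": force on the tool from outside, world axes, zero at the start; "moment": the same for the moment, N m; "opening": opening from 0.0 (shut) to 1.0 (fully open); "grip_force": force on a finger pad.
Only numpy, scipy, OpenCV 4.12 (cv2) and the standard library are available. Lean on these libraries where they do the work, as an engineer would, in place of code of your own. Each camera call takes 0.05 s, during which the arm holds its last target. There are 200 camera calls.

## Task

The soap in the glass dish is wet underneath: turn it out onto the wooden drain block, wet side up, without the gripper ever touching the soap. Lay the block, ribs down as it lies, squarely on the dish, turn the two over together so that the dish ends on top of the block on the tiles, then lift the dish off and set it gently, mouth down, wholly on the dark mat, leaving the block with the soap on it on the tiles. Do not disturb the toothbrush rack, the bottle or the pumice stone.

Things in the scene. Friction and masses are not known exactly. Their poses are not given: they have to be found in the camera images.
- dish_center (a point): centre of the glass soap dish: square, open, greenish, 60 x 60 mm outside with flat upright sides, 24 mm high, walls and floor 4 mm, 0.13 kg. Point 12 mm above its underside; z from floor to mouth (up at the start), x and y square to the sides. Starts mouth up on the tiles at one of three places in a row (left, middle, right); block and mat have the other two.
- tray_center (a point): centre of the drain block's plate. Pale wood, 60 x 60 mm, 20 mm thick, plus four 2 mm ribs (over 44 x 42 mm) on one face; 0.07 kg. z points away from the ribs (up at the start, ribs down on the tiles, point 12 mm above them). Ribs up on the tiles the point is 10 mm above them. Laid on the dish, the point is 22 mm from the dish's centre along the dish's z.
- soap_center (a point): pink bar of soap, 40 x 34 x 15 mm, lying loose on the dish's floor (3 mm below the ribs once the block is on; about 30 g). Point at its centre; z up at the start. Lying flat on the block's ribs its centre is 19.5 mm from the block's point.
- tiles: fixed strip of cracked blue tiles under everything, 480 mm (x, 0.36 to 0.84 m) by 1080 mm (y); its flat top is 8 mm above the work surface (world z = 0.008). Origin at the middle of its underside.
- rack: white plastic toothbrush rack with two upright toothbrushes, 55 x 130 mm, 195 mm high, loose; origin under its centre. Stands at a far corner of the strip. Leave alone.
- bottle: empty green mouthwash bottle, 62 mm across, 190 mm high, very light; origin under its centre. Stands at the other far corner of the strip. Leave alone.
- pumice: grey pumice stone, 45 x 70 x 28 mm, loose; origin under its centre. Lies on the far edge of the strip. Leave alone.
- mat: dark square rubber mat with a grey border, 120 x 120 mm, 4 mm thick, fixed flat on the tiles. Origin at the middle of its underside; z up, x and y along its sides.
- mat_top (a point): the middle of the mat's top face, 4 mm above the tiles; axes as the mat's.
- dish: the same dish; origin at the middle of its underside as it lies at the start; axes as at its centre point.
- tray: the same drain block; origin at the middle of its underside as it lies at the start; axes as at its centre point. Laid ribs down on the dish, the ribs enter its mouth with 4 to 5 mm play and the plate rests on the rim, sides flush: a 60 x 60 x 44 mm pair that can also stand on any of its sides and can be gripped across the joint, holding both.
- soap: the same bar of soap; origin at the middle of its underside as it lies at the start; axes as at its centre point.
Mind the look-alikes: they are no part of the job. What is shaped like the tray but pink is not meant. Leave any red look-alike of the dish alone.

How it is judged:
By the outcome, as a careful person would: the job done as asked, in the order asked, and still so for the second after the job is handed in, with the robot touching nothing.
It also fails if it takes over 72 s, if anything falls off the work surface, if the arm or the gripper's body presses on something with over 40 N, if the wrist force passes 120 N, or if a joint passes its speed limit or range.

## Working session

There is one attempt and no reset: what is moved stays moved. The work goes in short steps, Python scripts to look and compute and a tool call to move; the robot and the scene stay as the last step left them, time stands still between calls to the robot, and variables do not carry over. Pictures are saved under pics/ and viewed, at most 10 in all, crops included, and the job is handed in when it is done.

Besides the shell and the picture viewer there is one more tool, called after "Emit:" by a JSON object that holds its "fn" and its "kwargs", one argument or row to a line. move_arm: Moves the arm, as the interface text tells. Its arguments: {"type":"object","properties":{"commands":{"type":"array","items":{"type":"array"}}},"required":["commands"]}

```bash
mkdir -p pics
cat > h.py <<'E'
import numpy as np, cv2
from cell import env, read_camera, search_frame, cut_out
def ray(p,uv,z):
    R=cv2.Rodrigues(np.array(p["rvec"],float))[0]; t=np.array(p["tvec"],float).ravel()
    d=R.T@np.array([(uv[0]-p["cx"])/p["fx"],(uv[1]-p["cy"])/p["fy"],1]); c=-R.T@t
    return c+d*(z-c[2])/d[2]
def quad(p,region,z):
    "min-area rectangle of a region, projected on height z: centre, sizes, angle(deg mod 90)"
    c=max(cv2.findContours(region.astype(np.uint8),0,1)[0],key=cv2.contourArea).reshape(-1,2)
    w=np.array([ray(p,u,z)[:2] for u in c],np.float32)
    (x,y),s,a=cv2.minAreaRect(w); return np.round([x,y,*s,(a+45)%90-45],1)
def save(p,n): cv2.imwrite(f"pics/{n}.png",p["image"][:,:,::-1])
E
python3 - <<'E'
from h import *
s=env.state();print({k:np.round(v,3) for k,v in s.items()})
for n in("top","scene"):
    p=read_camera(n);save(p,n+"0")
    R=cv2.Rodrigues(np.array(p["rvec"],float))[0];print(n,-R.T@np.ravel(p["tvec"]),p["fx"])
    for th,z in(("dish",32),("tray",30),("mat",12),("soap",27),("pumice",36),("rack",8),("bottle",8)):
        for r in cut_out(th,p)[:3]:
            print(th,round(r["confidence"],2),np.round(r["at"]),r["region"].sum(),quad(p,r["region"],z))
E
```

```text
{'t': np.float64(0.0), 'joints': array([-1.404,  0.492,  1.559, -0.   ,  1.092, -0.106]), 'qvel': array([ 0.001, -0.   ,  0.001, -0.001, -0.001, -0.   ]), 'tau': array([ 4.0000e-03, -6.1264e+01, -2.5818e+01,  6.9000e-02,  4.8000e-02,
       -0.0000e+00]), 'eef_pos': array([ 168.406, -601.841,  404.155]), 'tcp_rot': array([-3.14 , -0.   ,  0.273]), 'ft_force': array([ 0.2  , -0.805,  0.589]), 'moment': array([-0.015, -0.007,  0.042]), 'grip_force': np.float64(0.0), 'opening': np.float64(0.999)}
top [ 429.89919114  -11.74658317 1033.98116244] 371.0120013523987
dish 0.84 [337. 201.] 357 [ 522.  -216.4   62.8   64.   -16.8]
tray 0.8 [133. 292.] 555 [266.9 316.7  62.2  64.1   0.9]
tray 0.79 [185. 205.] 503 [497.1 183.3  60.   62.4   2.2]
mat 0.78 [242. 211.] 1961 [491.3  33.3 124.2 126.5   0.9]
soap 0.71 [223. 117.] 442 [745.8  90.7  74.1  51.5 -10.7]
soap 0.57 [331. 194.] 172 [ 521.9 -211.2   34.    39.9  -11.4]
pumice 0.68 [385. 146.] 1595 [ 668.5 -364.3  191.9   87.    -0.7]
pumice 0.62 [227. 118.] 375 [743.3  90.3  68.   45.8  -9.8]
rack 0.92 [386. 146.] 1460 [ 676.9 -373.4  194.9   8
[... 254 characters left out ...]
5.   -15.8]
tray 0.84 [263. 103.] 365 [285.6 299.4  79.   80.6  -1.7]
tray 0.83 [291. 161.] 456 [506.5 176.   69.4  73.9   3.3]
mat 0.7 [251. 194.] 1721 [496.4  29.4 122.5 122.9   3.2]
mat 0.47 [295. 159.] 485 [492.9 190.4  69.7  80.    7.3]
mat 0.3 [250. 259.] 63565 [ 6.0430e+02 -4.0000e-01  4.8130e+02  1.0751e+03  0.0000e+00]
soap 0.57 [178. 255.] 259 [ 528.5 -218.4   34.4   42.8  -15.7]
pumice 0.77 [346. 232.] 550 [753.9  79.2  76.1  48.6  -9.4]
rack 0.81 [167. 329.] 3767 [ 614.3 -326.4  150.5  156.1   -4.1]
rack 0.36 [343. 233.] 529 [745.5  98.6  77.6  48.6  -9.3]
bottle 0.93 [394. 140.] 1390 [634.8 501.2  70.8 334.9  22.4]
bottle 0.53 [173. 260.] 554 [ 517.4 -217.6   62.2   78.1  -17.4]
```

```bash
cd pics; python3 -c "
import cv2;a=cv2.imread('top0.png');b=cv2.imread('scene0.png');cv2.imwrite('both0.png',cv2.vconcat([a,b])[:, :]) ;
cv2.imwrite('both0.png',cv2.resize(cv2.vconcat([a,b]),(400,600)))"
```

```text
(no output)
```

View pics/top0.png

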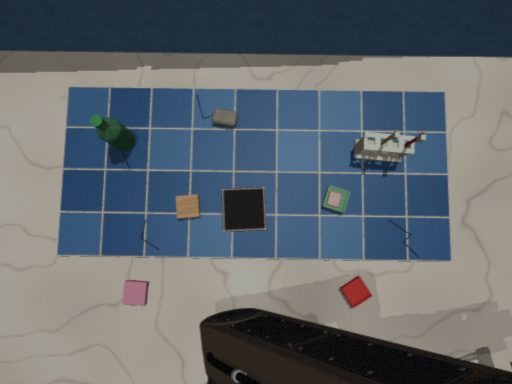

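View pics/scene0.png

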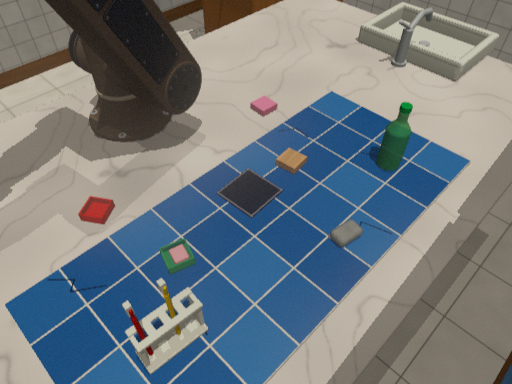

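The top view shows the block at about (187,207), the mat at (244,209) and the dish with the soap at (336,200). The pink and red look-alikes sit off the tiles, and the rack, bottle and pumice are all at the far side. I'll go over the dish first and look with the wrist camera.

Emit:
{"fn": "move_arm", "kwargs": {
  "commands": [
    [[0.75,0.9,0],0.9,1],
    [[0.75,0.9,0],0.9,1],
    [[0.75,0.9,0],0.9,1],
    [[0.75,0.9,0],0.9,1],
    [[0.75,0.9,0],0.9,1],
    [[0.75,0.9,0],0.9,1],
    [[0.75,0.9,0],0.9,1],
    [[0.75,0.9,0],0.9,1],
    [[0.75,0.9,0],0.9,1],
    [[0.75,0.9,0],0.9,1],
    [[0.75,0.9,0],0.9,1],
    [[0.75,0.9,0],0.9,1],
    [[0.75,0.9,0],0.9,1],
    [[0.75,0.9,0],0.9,1],
    [[0,0,0],0,1],
    [[0,0,0],0,1]
  ]
}}

```text
t: 2.13
eef_pos: [484.1, -222.6, 404.7]
tcp_rot: [3.141, 0.0, 1.284]
ft_force: [0.3, -1.4, -0.3]
opening: 0.996
grip_force: 0.0
```

```bash
cat >> h.py <<'E'
def look(n,things,cam="wrist"):
    p=read_camera(cam);save(p,n)
    R=cv2.Rodrigues(np.array(p["rvec"],float))[0];print(cam,np.round(-R.T@np.ravel(p["tvec"])),"fwd",np.round(R[2],2))
    for th,z in things:
        for r in cut_out(th,p)[:2]:
            print(th,round(r["confidence"],2),np.round(r["at"]),r["region"].sum(),quad(p,r["region"],z))
    s=env.state();print(np.round(s["eef_pos"],1),np.round(s["tcp_rot"],3),np.round(s["joints"],2),np.round(s["ft_force"],1),round(s["t"],2))
    return p
E
python3 -c "
from h import *
look('w1',[('dish',32),('soap',27),('mat',12)])"
```

```text
wrist [ 507. -142.  386.] fwd [-0.08 -0.28 -0.96]
dish 0.98 [286. 170.] 1772 [ 524.9 -221.2   62.7   61.8  -17.3]
dish 0.81 [115. 244.] 1998 [ 285.1 -267.    73.8   54.9   33.2]
soap 0.69 [282. 154.] 958 [ 523.5 -215.9   33.8   40.6  -16.5]
mat 0.6 [175.   3.] 412 [457.8 -31.2  14.4  48.9 -16.5]
[ 482.8 -224.8  404.8] [3.142 0.    1.279] [-0.56  0.36  1.78 -0.    1.   -0.27] [0.5 0.2 0.4] 2.33
```

View pics/w1.png

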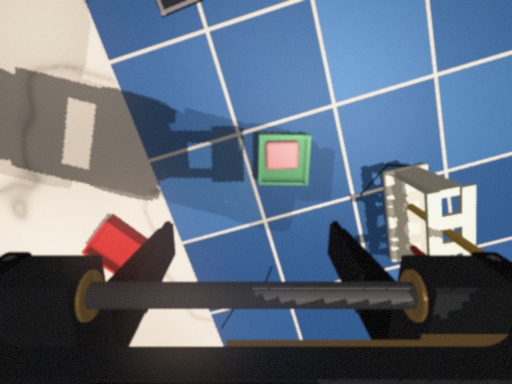

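The wrist view shows the dish at (285,160) with the soap inside, clear of the rack and of the red look-alike. Next I'll go to the block.

Emit:
{"fn": "move_arm", "kwargs": {
  "commands": [
    [[0.03,0.96,0],0.28,1],
    [[0.03,0.96,0],0.28,1],
    [[0.03,0.96,0],0.28,1],
    [[0.03,0.96,0],0.28,1],
    [[0.03,0.96,0],0.28,1],
    [[0.03,0.96,0],0.28,1],
    [[0.03,0.96,0],0.28,1],
    [[0.03,0.96,0],0.28,1],
    [[0.03,0.96,-0.5],0.28,1],
    [[0.03,0.96,-0.5],0.28,1],
    [[0.03,0.96,-0.5],0.28,1],
    [[0.03,0.96,-0.5],0.28,1],
    [[0.03,0.96,-0.5],0.28,1],
    [[0.03,0.96,-0.5],0.28,1],
    [[0,0,0],0,1],
    [[0,0,0],0,1],
    [[0,0,0],0,1]
  ]
}}

```text
t: 3.75
eef_pos: [496.3, 178.3, 315.0]
tcp_rot: [3.141, 0.0, 1.593]
ft_force: [0.2, 0.1, 0.0]
opening: 1.002
grip_force: 0.0
```

```bash
cat >> h.py <<'E'
from scipy.optimize import minimize
def fit(p,region,x0,half,z0,z1):
    "pose (x,y,yaw) of an upright square box whose outline matches the region"
    K=np.array([[p["fx"],0,p["cx"]],[0,p["fy"],p["cy"]],[0,0,1]]);m=region.astype(np.uint8)
    def out(v):
        c,s=np.cos(v[2]),np.sin(v[2])
        P=np.array([[v[0]+c*a-s*b,v[1]+s*a+c*b,z] for a in(-half,half) for b in(-half,half) for z in(z0,z1)])
        u=cv2.projectPoints(P,np.array(p["rvec"],float),np.array(p["tvec"],float),K,None)[0].reshape(-1,2)
        h=cv2.convexHull((u*16).astype(np.int32)); i=np.zeros_like(m)
        cv2.fillConvexPoly(i,h,1,cv2.LINE_8,4); return i
    f=lambda v:1-np.sum(out(v)&m)/np.sum(out(v)|m)
    x0=np.array(x0,float);S=np.vstack([x0]+[x0+d for d in np.diag([6,6,.1])])
    r=minimize(f,x0,method="Nelder-Mead",options=dict(initial_simplex=S,xatol=1e-3,fatol=1e-4))
    return np.round(r.x,3),round(1-r.fun,3)
E
cat > a.py <<'E'
from h import *
p=look('w2',[('mat',12)])
for r in cut_out('tray',p)[:2]: print(r["at"],r["confidence"],fit(p,r["region"],[*quad(p,r["region"],30)[:2],.02],30,8,30))
for r in cut_out('mat',p)[:1]: print(fit(p,r["region"],[492,33,.02],60,8,12))
p=read_camera("top")
for t,x,h,z in(("dish",[523,-220,-.3],30,32),("tray",[497,183,.02],30,30),("mat",[492,33,.02],60,12)):
    for r in cut_out(t,p)[:3]: print("top",t,r["at"],fit(p,r["region"],x,h,8,z))
E
python3 a.py
```

```text
wrist [494. 262. 296.] fwd [ 0.01 -0.29 -0.96]
mat 0.6 [246. 314.] 5117 [494.4  11.3 120.8  48.4   1.3]
[496.3 178.  315.4] [ 3.141 -0.     1.592] [ 0.22  0.47  1.89 -0.    0.78  0.2 ] [-0.7 -1.3  0.8] 3.85
[11.3, 33.1] 0.79 (array([ 2.67378e+02,  3.17639e+02, -5.90000e-02]), np.float64(0.981))
[255.2, 186.5] 0.69 (array([4.98091e+02, 1.82331e+02, 1.13000e-01]), np.float64(0.975))
(array([4.94017e+02, 2.98490e+01, 7.00000e-02]), np.float64(0.511))
top dish [356.2, 294.6] (array([ 5.23e+02, -2.20e+02, -3.00e-01]), np.float64(0.0))
top dish [337.6, 197.2] (array([ 5.23334e+02, -2.21142e+02, -2.87000e-01]), np.float64(0.55))
top dish [384.8, 143.7] (array([ 5.23e+02, -2.20e+02, -3.00e-01]), np.float64(0.0))
top tray [192.9, 204.4] (array([5.00919e+02, 1.82045e+02, 1.90000e-02]), np.float64(0.339))
top mat [241.3, 209.1] (array([4.93497e+02, 3.25000e+01, 2.50000e-02]), np.float64(0.95))
top mat [194.8, 207.9] (array([4.92e+02, 3.30e+01, 2.00e-02]), np.float64(0.0))
```

View pics/w2.png

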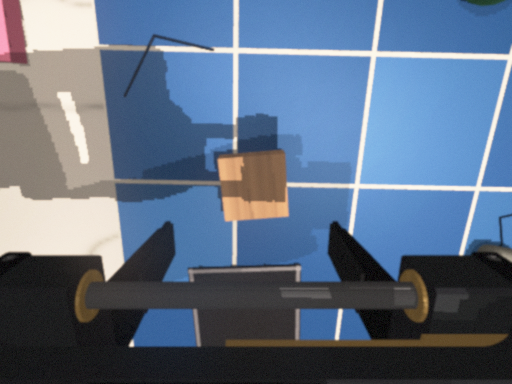

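The block is at (253,185), turned about +0.11 rad, and the mat's top edge is at row 267. I'll grasp the block now.

Emit:
{"fn": "move_arm", "kwargs": {
  "commands": [
    [[0.06,0.13,-0.5],0.55,1],
    [[0,0,-0.9],0.55,1],
    [[0,0,-0.9],0,1],
    [[0,0,-0.8],0,1],
    [[0,0,-0.4],0,1],
    [[0,0,-0.25],0,1],
    [[0,0,0],0,1],
    [[0,0,0],0,0.2],
    [[0,0,0],0,0.0],
    [[0,0,0],0,0.0],
    [[0,0,0],0,0.0],
    [[0,0,0],0,0.0],
    [[0,0,0],0,0.0],
    [[0,0,0],0,0.0]
  ]
}}

```text
t: 5.32
eef_pos: [497.9, 183.2, 202.6]
tcp_rot: [3.141, -0.0, 1.682]
ft_force: [-0.9, -0.2, 4.5]
opening: 0.626
grip_force: 30.0
```

Emit:
{"fn": "move_arm", "kwargs": {
  "commands": [
    [[0,0,0],0,0.25],
    [[0,0,0],0,0.25],
    [[0,0,0],0,0.25]
  ]
}}

```text
t: 5.57
eef_pos: [497.9, 183.2, 202.6]
tcp_rot: [3.141, -0.0, 1.682]
ft_force: [-0.9, 0.6, 6.2]
opening: 0.628
grip_force: 30.0
```

```bash
python3 - <<'E'
from h import *
for cam in("top","scene"):
    p=read_camera(cam);h=cv2.cvtColor(p["image"],cv2.COLOR_RGB2HSV)
    for r in cut_out("dish",p)[:2]: print(cam,r["at"],fit(p,r["region"],[523,-221,-.3],30,8,32))
    u=(337,200) if cam=="top" else (177,256)
    m=np.zeros(h.shape[:2],np.uint8);cv2.circle(m,u,28,1,-1)
    g=(h[...,0]>40)&(h[...,0]<88)&(h[...,1]>60)&(m>0)
    c=max(cv2.findContours(g.astype(np.uint8),0,1)[0],key=cv2.contourArea)
    g=np.zeros_like(m);cv2.drawContours(g,[c],-1,1,-1)
    print(g.sum(),fit(p,g>0,[523,-221,-.3],30,8,32))
E
python3 - <<'E'
import sys;sys.path.insert(0,'.')
from h import *
# w1 pose: camera offset in the tool frame from the present picture
p=read_camera("wrist");s=env.state()
from scipy.spatial.transform import Rotation as Ro
T=np.eye(4);T[:3,:3]=cv2.Rodrigues(np.array(p["rvec"],float))[0];T[:3,3]=np.ravel(p["tvec"])
def F(pos,rpy):
    A=np.eye(4);A[:3,:3]=Ro.from_euler('xyz',rpy).as_matrix();A[:3,3]=pos;return A
X=T@F(s["eef_pos"],s["tcp_rot"])
T1=X@np.linalg.inv(F([482.8,-224.8,404.8],[3.1416,0,1.279]))
p["rvec"]=cv2.Rodrigues(T1[:3,:3])[0];p["tvec"]=T1[:3,3]
print("cam",-T1[:3,:3].T@T1[:3,3])
im=cv2.imread('pics/w1.png');h=cv2.cvtColor(im,cv2.COLOR_BGR2HSV)
g=(h[...,0]>40)&(h[...,0]<88)&(h[...,1]>60);m=np.zeros(g.shape,np.uint8);m[120:195,245:322]=1;g&=m>0
c=max(cv2.findContours(g.astype(np.uint8),0,1)[0],key=cv2.contourArea)
m[:]=0;cv2.drawContours(m,[c],-1,1,-1);print(m.sum(),fit(p,m>0,[523,-221,-.3],30,8,32))
E
```

```text
top [357.3, 293.3] (array([ 5.23e+02, -2.21e+02, -3.00e-01]), np.float64(0.0))
top [339.8, 201.0] (array([ 5.21376e+02, -2.18546e+02, -2.77000e-01]), np.float64(0.601))
526 (array([ 5.23240e+02, -2.18305e+02, -2.94000e-01]), np.float64(0.916))
scene [173.8, 263.5] (array([ 5.25788e+02, -2.21667e+02, -3.06000e-01]), np.float64(0.656))
scene [98.2, 209.3] (array([ 5.23e+02, -2.21e+02, -3.00e-01]), np.float64(0.0))
817 (array([ 5.23162e+02, -2.21163e+02, -3.01000e-01]), np.float64(0.925))
cam [ 506.36993744 -144.42332293  385.88697097]
2698 (array([ 5.22101e+02, -2.25211e+02, -3.00000e-01]), np.float64(0.979))
```

Emit:
{"fn": "move_arm", "kwargs": {
  "commands": [
    [[0,0,0.3],0,0],
    [[0,0,0.95],0,0],
    [[0,-0.5,1],-0.2,0],
    [[0,-0.95,1],-0.3,0],
    [[0,-0.95,1],-0.3,0],
    [[0,-0.95,0],-0.3,0],
    [[0,-0.95,0],-0.3,0],
    [[0.02,-0.95,0],-0.3,0],
    [[0.02,-0.95,0],-0.3,0],
    [[0.02,-0.95,0],-0.3,0],
    [[0.02,-0.95,0],-0.3,0],
    [[0.02,-0.95,0],-0.3,0],
    [[0.02,-0.95,0],-0.3,0],
    [[0.02,-0.95,0],-0.3,0],
    [[0.02,-0.95,0],-0.3,0],
    [[0.03,-0.95,0],-0.3,0],
    [[0.03,-0.95,0],-0.45,0],
    [[0.02,-0.67,0],-0.3,0],
    [[0,0,0],0,0],
    [[0,0,0],0,0]
  ]
}}

```text
t: 7.48
eef_pos: [504.7, -251.4, 329.8]
tcp_rot: [-3.141, -0.0, 1.293]
ft_force: [0.4, 0.0, -1.4]
opening: 0.633
grip_force: 30.0
```

Emit:
{"fn": "move_arm", "kwargs": {
  "commands": [
    [[0,0,0],0,0],
    [[0,0,0],0,0]
  ]
}}

```text
t: 7.65
eef_pos: [505.0, -249.9, 329.9]
tcp_rot: [-3.141, -0.0, 1.296]
ft_force: [-0.0, 0.4, -0.9]
opening: 0.628
grip_force: 30.0
```

```bash
cat >> h.py <<'E'
def green(p,uv,r):
    h=cv2.cvtColor(p["image"],cv2.COLOR_RGB2HSV);m=np.zeros(h.shape[:2],np.uint8);cv2.circle(m,tuple(int(v) for v in uv),r,1,-1)
    g=((h[...,0]>40)&(h[...,0]<88)&(h[...,1]>60)&(m>0)).astype(np.uint8)
    c=max(cv2.findContours(g,0,1)[0],key=cv2.contourArea);g[:]=0;cv2.drawContours(g,[c],-1,1,-1);return g>0
E
python3 - <<'E'
from h import *
p=look('w3',[('dish',32)])
r=min(cut_out('dish',p),key=lambda r:abs(r["at"][0]-256)+0*r["at"][1])
print(r["at"],fit(p,r["region"],[523,-221,-.3],30,8,32))
g=green(p,r["at"],75);print(g.sum(),fit(p,g,[523,-221,-.3],30,8,32))
E
```

```text
wrist [ 527. -169.  311.] fwd [-0.08 -0.28 -0.96]
dish 0.67 [265. 164.] 2683 [ 524.6 -221.5   61.4   59.8  -17.1]
dish 0.57 [ 57. 249.] 2425 [ 292.7 -259.8   75.6   52.7   16.9]
[ 505.1 -249.9  329.9] [-3.142 -0.     1.296] [-0.58  0.49  1.79  0.    0.86 -0.3 ] [ 0.1  0.4 -0.2] 7.75
[265.4, 164.5] (array([ 5.24482e+02, -2.22198e+02, -2.83000e-01]), np.float64(0.614))
4340 (array([ 5.23467e+02, -2.23135e+02, -2.99000e-01]), np.float64(0.991))
```

View pics/w3.png

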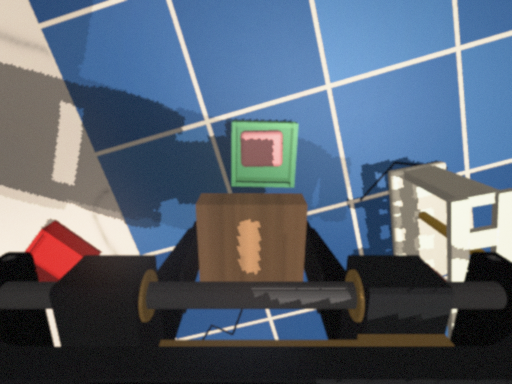

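The dish is fitted at (523.5, -223.1), yaw -0.30. The block held in front has its far edge at row 195, and the dish is clear. I'll check where the block sits in the hand.

Run:
```python
from h import *
p=read_camera("wrist");s=env.state();e=s["eef_pos"];y=s["tcp_rot"][2]
K=np.array([[p["fx"],0,p["cx"]],[0,p["fy"],p["cy"]],[0,0,1]])
for d in(-4,0,4):
  for z in(157.3,135.3):
    P=[[e[0]+(30+d)*np.cos(y)+b*np.sin(y),e[1]+(30+d)*np.sin(y)-b*np.cos(y),z] for b in(-30,30)]
    print(d,z,np.round(cv2.projectPoints(np.array(P),np.array(p["rvec"],float),np.array(p["tvec"],float),K,None)[0].reshape(-1),1))
g=cv2.cvtColor(p["image"],cv2.COLOR_RGB2GRAY).astype(int)
for c in(220,250,285): print(c,g[186:206,c])
```

```text
-4 157.3 [196.9 208.2 307.9 208.2]
-4 135.3 [203.1 195.5 301.5 195.5]
0 157.3 [196.5 201.2 308.4 201.2]
0 135.3 [202.8 189.2 301.8 189.2]
4 157.3 [196.1 194.1 308.8 194.1]
4 135.3 [202.5 182.8 302.2 182.8]
220 [62 60 61 60 61 61 62 70 71 74 75 71 74 67 72 72 71 72 73 79]
250 [105  69  54  51  54  51  58  71  77  79  81  81  81  81  81  81  83  80
  88  91]
285 [145 122 100  94  91  94  92  87  85  81  81  82  80  75  78  78  78  82
  84  89]
```

Emit:
{"fn": "move_arm", "kwargs": {
  "commands": [
    [[0.32,0.48,0],-0.3,0],
    [[0.31,0.47,-0.5],0,0],
    [[0,0,-0.9],0,0],
    [[0,0,-0.9],0,0],
    [[0,0,-0.7],0,0],
    [[0,0,-0.3],0,0],
    [[0,0,0],0,0],
    [[0,0,-0.1],0,0],
    [[0,0,-0.06],0,0],
    [[0,0,0],0,0],
    [[0,0,0],0,0]
  ]
}}

```text
t: 8.77
eef_pos: [524.0, -222.5, 226.8]
tcp_rot: [3.14, 0.0, 1.27]
ft_force: [-0.4, -0.2, -0.7]
opening: 0.63
grip_force: 30.0
```

Emit:
{"fn": "move_arm", "kwargs": {
  "commands": [
    [[0,0.03,-0.04],0,0],
    [[0,0,-0.04],0,0],
    [[0,0,0],0,0],
    [[0,0,0],0,0]
  ]
}}

```text
t: 9.1
eef_pos: [524.0, -221.4, 224.6]
tcp_rot: [3.14, 0.0, 1.27]
ft_force: [-1.0, 1.2, 10.0]
opening: 0.627
grip_force: 30.0
```

Emit:
{"fn": "move_arm", "kwargs": {
  "commands": [
    [[0,0,0.04],0,0],
    [[0,0,0],0,0.4],
    [[0,0,0],0,0.8],
    [[0,0,0],0,1],
    [[0,0,0],0,1],
    [[0,0,0.7],0,1],
    [[0,0,0.8],-1,1],
    [[0,0,0],-1,1],
    [[0,0,0],-1,1],
    [[0,0,0],-1,1],
    [[0,0,0],-1,1],
    [[0,0,0],-1,1],
    [[0,0,0],-1,1],
    [[0,0,0],-1,1],
    [[0,0,0],-1,1],
    [[0,0,0],-1,1],
    [[0,0,0],-1,1],
    [[0,0,0],-1,1],
    [[0,0,0],-1,1],
    [[0,0,0],-1,1]
  ]
}}

```text
t: 10.77
eef_pos: [523.9, -221.5, 269.6]
tcp_rot: [-3.142, 0.0, 0.146]
ft_force: [0.4, -0.2, -0.3]
opening: 1.001
grip_force: 0.0
```

Emit:
{"fn": "move_arm", "kwargs": {
  "commands": [
    [[0,0,0],-1,1],
    [[0,0,0],-1,1],
    [[0,0,0],-1,1],
    [[0,0,0],-1,1],
    [[-0.02,-0.05,-0.5],-1,1],
    [[0,0,-0.8],-0.65,1],
    [[0,0,-0.8],0,1],
    [[0,0,0],0,1],
    [[0,0,0],0,0.3],
    [[0,0,0],0,0],
    [[0,0,0],0,0],
    [[0,0,0],0,0],
    [[0,0,0],0,0],
    [[0,0,0],0,0]
  ]
}}

```text
t: 11.93
eef_pos: [523.4, -223.0, 207.4]
tcp_rot: [3.141, -0.001, -0.302]
ft_force: [1.0, 2.0, 1.9]
opening: 0.636
grip_force: 1.2
```

Run:
```python
from h import *
p=look('s4',[],'scene'); cv2.imwrite('pics/s4c.png',cv2.resize(p["image"][200:310,110:250,::-1],None,fx=4,fy=4,interpolation=cv2.INTER_CUBIC))
```

```text
scene [ 991. -453.  764.] fwd [-0.48  0.48 -0.74]
[ 523.4 -223.   207.4] [ 3.141e+00 -1.000e-03 -3.020e-01] [-0.52  0.68  1.86 -0.    0.6   1.35] [-0.4  0.6  5.5] 11.98
```

View pics/s4c.png

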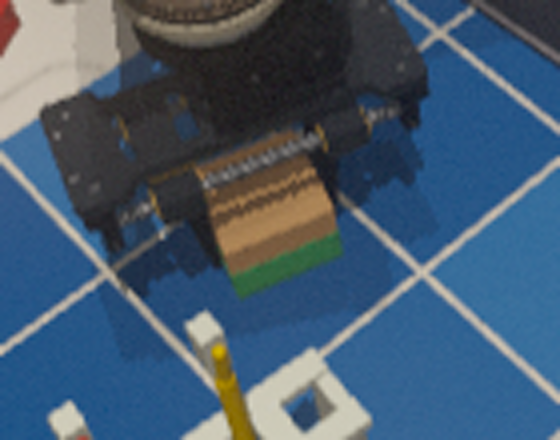

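The block sits flush on the dish as far as the picture shows. I'll finish this squeeze, then squeeze and grip the other way.

Emit:
{"fn": "move_arm", "kwargs": {
  "commands": [
    [[0,0,0],0,0],
    [[0,0,0],0,0],
    [[0,0,0],0,0.5],
    [[0,0,0],0,1],
    [[0,0,0],0,1],
    [[0,0,0.4],0,1],
    [[0,0,0.8],0,1],
    [[0,0,0.8],0.65,1],
    [[0,0,0],1,1],
    [[0,0,0],1,1],
    [[0,0,0],1,1],
    [[0,0,0],1,1],
    [[0,0,0],1,1],
    [[0,0,0],1,1],
    [[0,0,0],1,1],
    [[0,0,0],1,1],
    [[0,0,0],1,1],
    [[0,0,0],1,1],
    [[0,0,0],1,1],
    [[0,0,0],1,1]
  ]
}}

```text
t: 13.65
eef_pos: [523.3, -223.0, 267.6]
tcp_rot: [3.141, -0.0, 0.714]
ft_force: [0.9, 1.1, -0.7]
opening: 1.001
grip_force: 0.0
```

Emit:
{"fn": "move_arm", "kwargs": {
  "commands": [
    [[0,0,0],1,1],
    [[0,0,0],1,1],
    [[0,0,0],1,1],
    [[0,0,0],1,1],
    [[0,0,-0.5],1,1],
    [[0,0,-0.8],1,1],
    [[0,0,-0.8],1,1],
    [[0,0,-0.1],0,1],
    [[0,0,0],0,0.3],
    [[0,0,0],0,0],
    [[0,0,0],0,0],
    [[0,0,0],0,0],
    [[0,0,0],0,0],
    [[0,0,0],0,0],
    [[0,0,0],0,0],
    [[0,0,0],0,0]
  ]
}}

```text
t: 14.98
eef_pos: [523.5, -223.0, 201.4]
tcp_rot: [3.14, 0.0, 1.27]
ft_force: [0.5, 0.8, 6.6]
opening: 0.628
grip_force: 30.0
```

Emit:
{"fn": "move_arm", "kwargs": {
  "commands": [
    [[0,0,0.2],0,0],
    [[0,0,0.3],0,0],
    [[-0.15,0.5,0],0.5,0],
    [[-0.15,0.8,0],0.6,0],
    [[-0.15,0.8,0],0.6,0],
    [[-0.15,0.8,0],0.6,0],
    [[-0.15,0.8,0],0.6,0],
    [[-0.15,0.8,0],0.6,0],
    [[-0.12,0.55,0],0.6,0],
    [[0,0,0],0,0],
    [[0,0,0],0,0]
  ]
}}

```text
t: 15.9
eef_pos: [492.8, -70.9, 216.3]
tcp_rot: [3.141, 0.0, 1.599]
ft_force: [-0.2, -0.5, -2.2]
opening: 0.631
grip_force: 30.0
```

Run:
```python
from h import *
p=look('s5',[],'scene'); cv2.imwrite('pics/s5c.png',cv2.resize(p["image"][130:270,150:330,::-1],None,fx=4,fy=4,interpolation=cv2.INTER_CUBIC))
```

```text
scene [ 991. -453.  764.] fwd [-0.48  0.48 -0.74]
[493.  -71.6 216.2] [3.141 0.    1.598] [-0.28  0.61  2.03 -0.    0.5  -0.3 ] [ 0.6 -0.1 -3. ] 15.95
```

View pics/s5c.png

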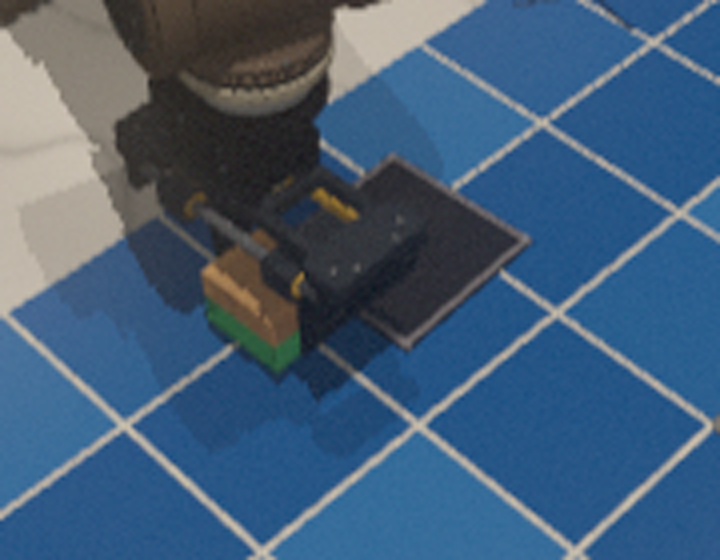

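Emit:
{"fn": "move_arm", "kwargs": {
  "commands": [
    [[0,0,-0.3],0,0],
    [[0,0.2,-0.18],0,0],
    [[0,0.2,0],0,0],
    [[0,0.05,0],0,0],
    [[0,0,0],0,0],
    [[0,0.05,0],0,0],
    [[0,0,0],0,0]
  ]
}}

```text
t: 16.53
eef_pos: [493.2, -58.2, 201.2]
tcp_rot: [3.14, 0.002, 1.599]
ft_force: [-2.5, -21.9, -0.2]
opening: 0.63
grip_force: 30.0
```

Emit:
{"fn": "move_arm", "kwargs": {
  "commands": [
    [[0,0.04,0.03],0,0],
    [[0,0.03,0.04],0,0],
    [[0,0,0],0,0]
  ]
}}

```text
t: 16.78
eef_pos: [493.1, -55.6, 203.0]
tcp_rot: [3.141, 0.001, 1.598]
ft_force: [-0.4, -14.3, -5.1]
opening: 0.633
grip_force: 30.0
```

Run:
```python
from h import *
p=look('s6',[],'scene'); cv2.imwrite('pics/s6c.png',cv2.resize(p["image"][160:250,180:300,::-1],None,fx=6,fy=6,interpolation=cv2.INTER_CUBIC))
print(env.state()["moment"])
```

```text
scene [ 991. -453.  764.] fwd [-0.48  0.48 -0.74]
[493.1 -55.6 202.9] [3.141e+00 1.000e-03 1.598e+00] [-0.25  0.63  2.05 -0.    0.47 -0.27] [ -0.3 -13.5  -3.5] 16.83
[-2.77730495 -0.03270811  0.38184606]
```

View pics/s6c.png

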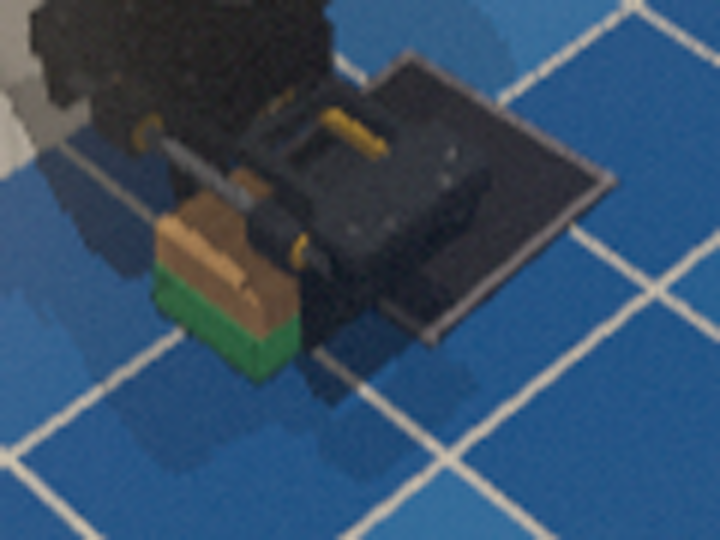

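Emit:
{"fn": "move_arm", "kwargs": {
  "commands": [
    [[0,0.06,0.05],0,0],
    [[0,0.06,0.06],0,0],
    [[0,0,0],0,0]
  ]
}}

```text
t: 17.08
eef_pos: [493.0, -51.7, 206.3]
tcp_rot: [3.141, 0.001, 1.598]
ft_force: [-1.0, -11.0, -3.3]
opening: 0.627
grip_force: 30.0
```

Emit:
{"fn": "move_arm", "kwargs": {
  "commands": [
    [[0,0.06,0.05],0,0],
    [[0,0.06,0.05],0,0],
    [[0,0.06,0.05],0,0],
    [[0,0.06,0.04],0,0],
    [[0,0,0],0,0]
  ]
}}

```text
t: 17.5
eef_pos: [492.7, -43.7, 212.0]
tcp_rot: [-3.141, -0.0, 1.597]
ft_force: [0.8, -0.2, -2.7]
opening: 0.63
grip_force: 30.0
```

Run:
```python
from h import *
p=look('s7',[],'scene'); cv2.imwrite('pics/s7c.png',cv2.resize(p["image"][160:250,180:300,::-1],None,fx=6,fy=6,interpolation=cv2.INTER_CUBIC))
# lower outline edge of the -y face (green) as a line -> tilt
g=green(p,(225,218),22); c=np.argwhere(g); print(len(c),c.mean(0))
```

```text
scene [ 991. -453.  764.] fwd [-0.48  0.48 -0.74]
[492.7 -43.7 212. ] [-3.141 -0.     1.598] [-0.22  0.61  2.05  0.    0.49 -0.25] [-0.2  0.5 -2.8] 17.55
213 [209.25352113 220.39906103]
```

View pics/s7c.png

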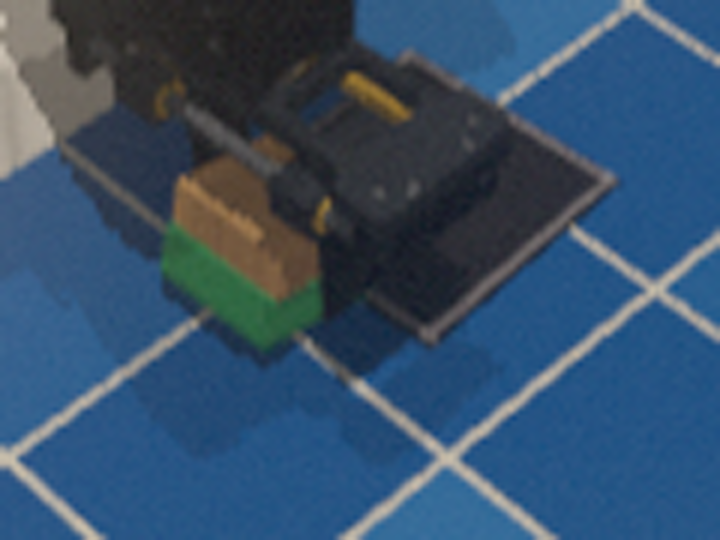

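Emit:
{"fn": "move_arm", "kwargs": {
  "commands": [
    [[0,-0.4,0],0,0],
    [[0,0,-0.16],0,0],
    [[0,0.06,0],0,0],
    [[0,0,0],0,0]
  ]
}}

```text
t: 17.88
eef_pos: [492.6, -53.9, 207.2]
tcp_rot: [-3.141, -0.0, 1.597]
ft_force: [-0.4, -0.5, -2.2]
opening: 0.628
grip_force: 30.0
```

Emit:
{"fn": "move_arm", "kwargs": {
  "commands": [
    [[0,0.08,-0.02],0,0],
    [[0,0.08,0],0,0],
    [[0,0,0],0,0]
  ]
}}

```text
t: 18.13
eef_pos: [492.8, -48.5, 207.1]
tcp_rot: [3.141, 0.0, 1.599]
ft_force: [0.2, -0.7, -0.5]
opening: 0.632
grip_force: 30.0
```

Run:
```python
from h import *
p=read_camera("scene");save(p,"s8")
R=cv2.Rodrigues(np.array(p["rvec"],float))[0]; c=-R.T@np.ravel(p["tvec"])
def onx(uv,x):
    d=R.T@np.array([(uv[0]-p["cx"])/p["fx"],(uv[1]-p["cy"])/p["fy"],1]);return (c+d*(x-c[0])/d[0])[1:].round(1)
f=lambda u,v:(180+u/6-.4,160+v/6-.4)
for n,uv,x in(("botR",(263,348),522),("jointR",(277,300),522),("botfar",(322,315),522),("jointfar",(322,278),522),("botL",(163,273),462),("jointL",(165,225),462),("topL",(178,180),462)): print(n,onx(f(*uv),x))
cv2.imwrite('pics/s8c.png',cv2.resize(p["image"][170:235,190:270,::-1],None,fx=9,fy=9,interpolation=cv2.INTER_CUBIC))
```

```text
botR [-81.6  27. ]
jointR [-72.8  48.7]
botfar [-50.5  20.6]
jointfar [-49.4  42.4]
botL [-81.9  22.7]
jointL [-78.   48.6]
topL [-69.2  68.1]
```

View pics/s8c.png

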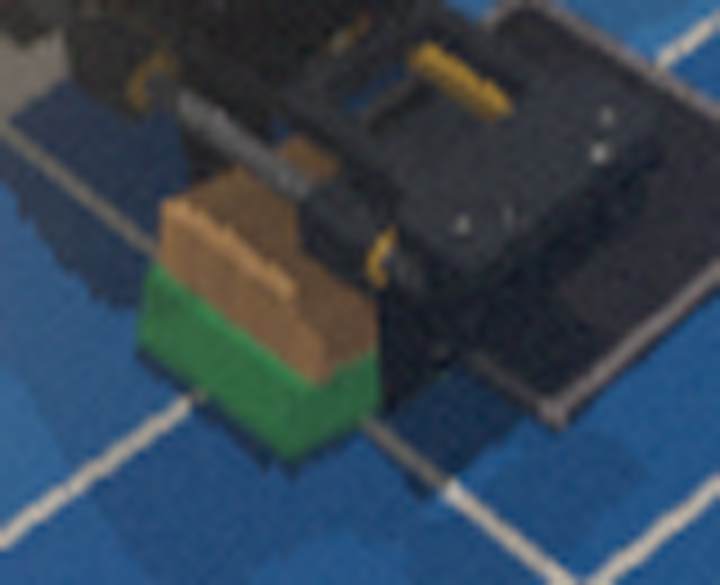

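The pair is tilted about 15° with its corner against the mat edge. I'll carry on the arc with more lead.

Emit:
{"fn": "move_arm", "kwargs": {
  "commands": [
    [[0,0.08,0.03],0,0],
    [[0,0.05,0.04],0,0],
    [[0,0,0],0,0]
  ]
}}

```text
t: 18.43
eef_pos: [492.8, -45.2, 209.3]
tcp_rot: [3.141, 0.001, 1.6]
ft_force: [-0.0, -7.3, -0.9]
opening: 0.629
grip_force: 30.0
```

Emit:
{"fn": "move_arm", "kwargs": {
  "commands": [
    [[0,0.06,0.02],0,0],
    [[0,0.06,0.02],0,0],
    [[0,0,0],0,0]
  ]
}}

```text
t: 18.68
eef_pos: [492.8, -42.0, 210.4]
tcp_rot: [3.141, 0.001, 1.6]
ft_force: [-0.8, -12.7, -2.8]
opening: 0.628
grip_force: 30.0
```

Emit:
{"fn": "move_arm", "kwargs": {
  "commands": [
    [[0,0.06,0.02],0,0],
    [[0,0.05,0.02],0,0],
    [[0,0,0],0,0]
  ]
}}

```text
t: 18.93
eef_pos: [492.8, -38.8, 211.6]
tcp_rot: [3.141, 0.001, 1.6]
ft_force: [-1.0, -14.6, -1.9]
opening: 0.629
grip_force: 30.0
```

Emit:
{"fn": "move_arm", "kwargs": {
  "commands": [
    [[0,0.06,0.015],0,0],
    [[0,0.05,0.015],0,0],
    [[0,0,0],0,0]
  ]
}}

```text
t: 19.18
eef_pos: [492.8, -35.5, 212.5]
tcp_rot: [3.141, 0.001, 1.6]
ft_force: [-2.0, -14.2, -1.6]
opening: 0.629
grip_force: 30.0
```

```bash
cat >> h.py <<'E'
from scipy.optimize import linear_sum_assignment
def tilt(n,th0,x0=492.8,yaw=.027,dz=0,dy=0):
    "fit rotation about the closing axis and slide of the pair in the grip: green part seen in the scene camera"
    p=read_camera("scene");save(p,n);s=env.state();e=s["eef_pos"]
    K=np.array([[p["fx"],0,p["cx"]],[0,p["fy"],p["cy"]],[0,0,1]]);im=p["image"]
    h=cv2.cvtColor(im,cv2.COLOR_RGB2HSV)
    def hull(v,z0,z1):
        c,s_=np.cos(v[0]),np.sin(v[0])
        P=[]
        for a in(-30,30):
            for b in(-30,30):
                for z in(z0,z1):
                    b2,z2=b+v[1],z-22.4+v[2]; Y=b2*c+z2*s_; Z=-b2*s_+z2*c
                    P.append([e[0]+a*np.cos(yaw)-Y*np.sin(yaw),e[1]+a*np.sin(yaw)+Y*np.cos(yaw),e[2]-171+Z])
        u=cv2.projectPoints(np.array(P),np.array(p["rvec"],float),np.array(p["tvec"],float),K,None)[0].reshape(-1,2)
        i=np.zeros(h.shape[:2],np.uint8);cv2.fillConvexPoly(i,cv2.convexHull((u*16).astype(np.int32)),1,cv2.LINE_8,4);return i>0
    near=np.zeros(h.shape[:2],bool);near[150:260,170:320]=1
    G=(h[...,0]>40)&(h[...,0]<88)&(h[...,1]>60)&(h[...,2]>35)&near
    W=(h[...,0]<22)&(h[...,1]>70)&(h[...,2]>70)&near
    M=(G|W)
    def f(v):
        a,b=hull(v,0,24),hull(v,24,44)
        out=M&~(a|b)  # coloured pixels left unexplained
        return out.sum()+(G&~a).sum()+(W&~b).sum()+0.5*((a&~b)&~M).sum()+0.5*((b&~a)&~M).sum()+.3*(v[1]**2+v[2]**2)
    best=None
    for t in np.radians(np.array(th0)):
        x=np.array([t,-3,0]);r=minimize(f,x,method="Nelder-Mead",options=dict(initial_simplex=np.vstack([x]+[x+d for d in np.diag([.15,4,4])])))
        if best is None or r.fun<best.fun:best=r
    print("theta",np.degrees(best.x[0]).round(1),"slide",best.x[1:].round(1),"cost",best.fun.round(1),"px",G.sum(),W.sum())
E
python3 -c "
from h import *
tilt('s9',[10,20,30,40,50,60])"
```

```text
theta 19.3 slide [-9.5 -0.4] cost 252.0 px 300 385
```

Emit:
{"fn": "move_arm", "kwargs": {
  "commands": [
    [[0,-0.5,0.05],0,0],
    [[0,-0.7,0],0,0],
    [[0,0,0],0,0],
    [[0,0,-0.15],0,0],
    [[0,0,-0.1],0,0],
    [[0,0,0],0,0]
  ]
}}

```text
t: 19.73
eef_pos: [492.7, -70.5, 206.4]
tcp_rot: [3.141, 0.0, 1.599]
ft_force: [-0.0, -4.0, 4.1]
opening: 0.625
grip_force: 30.0
```

Emit:
{"fn": "move_arm", "kwargs": {
  "commands": [
    [[0,0,-0.06],0,0],
    [[0,0,-0.06],0,0],
    [[0,0,0],0,0]
  ]
}}

```text
t: 19.98
eef_pos: [492.7, -70.3, 203.6]
tcp_rot: [3.141, 0.0, 1.599]
ft_force: [-3.3, -3.8, 16.6]
opening: 0.628
grip_force: 30.0
```

```bash
python3 -c "
from h import *
tilt('s10',[0,10,20,30])"
```

```text
theta 17.3 slide [-13.6  -0.1] cost 362.6 px 308 426
```

Emit:
{"fn": "move_arm", "kwargs": {
  "commands": [
    [[0,-0.15,-0.02],0,0],
    [[0,-0.15,-0.02],0,0],
    [[0,-0.15,-0.02],0,0],
    [[0,-0.15,-0.02],0,0],
    [[0,0,0],0,0]
  ]
}}

```text
t: 20.45
eef_pos: [492.7, -88.1, 200.7]
tcp_rot: [3.141, -0.0, 1.599]
ft_force: [-0.9, -0.2, 8.6]
opening: 0.63
grip_force: 30.0
```

```bash
python3 -c "
from h import *
tilt('s11',[0,10,20,30])"
```

```text
theta -3.9 slide [-12.4   3.8] cost 463.4 px 307 468
```

Emit:
{"fn": "move_arm", "kwargs": {
  "commands": [
    [[0,0,0.04],0,0.3],
    [[0,0,0],0,1],
    [[0,0,0],0,1],
    [[0,0,0],0,1],
    [[0,0,0.6],0,1],
    [[0,-0.5,1],0,1],
    [[0,-0.8,1],0,1],
    [[0,-0.8,1],0,1],
    [[0,0,0],0,1],
    [[0,0,0],0,1]
  ]
}}

```text
t: 21.33
eef_pos: [492.6, -152.6, 310.6]
tcp_rot: [3.139, 0.001, 1.597]
ft_force: [-0.1, 0.6, -0.3]
opening: 0.997
grip_force: 0.0
```

```bash
cat > b.py <<'E'
from h import *
import sys
p=look(sys.argv[1],[])
h=cv2.cvtColor(p["image"],cv2.COLOR_RGB2HSV)
G=(h[...,0]>40)&(h[...,0]<88)&(h[...,1]>60)&(h[...,2]>35);W=(h[...,0]<22)&(h[...,1]>70)&(h[...,2]>60)
for n,M in(("wood",W),("pair",W|G)):
    M=M.astype(np.uint8);M[250:]=0
    k,l,st,ce=cv2.connectedComponentsWithStats(M);o=np.argsort(-st[1:,4])[:3]+1
    for i in o[:2]: print(n,st[i],ce[i].round())
    i=min(o[:2],key=lambda i:abs(ce[i][0]-256)); print(fit(p,l==i,[493,-100,.02],30,*( (32,52) if n=="wood" else (8,52))))
for t in("tray","dish"):
    for r in cut_out(t,p)[:2]: print(t,r["at"],round(r["confidence"],2),r["region"].sum(), fit(p,r["region"],[493,-100,.02],30,*((32,52) if t=="tray" else (8,32))))
E
python3 b.py w12
```

```text
wrist [490. -69. 292.] fwd [ 0.01 -0.29 -0.96]
[ 492.4 -151.8  309.4] [ 3.141 -0.     1.597] [-0.43  0.46  1.93  0.    0.75 -0.45] [-0.3  0.2 -0.5] 21.38
wood [ 212   85   81   80 6139] [252. 124.]
(array([ 4.91904e+02, -9.11480e+01,  3.60000e-02]), np.float64(0.983))
pair [ 212   85   81   90 6784] [252. 128.]
(array([ 4.91699e+02, -9.14970e+01,  2.20000e-02]), np.float64(0.896))
dish [247.6, 170.4] 0.6 503 (array([ 4.99260e+02, -1.50354e+02,  3.58000e-01]), np.float64(0.107))
```

Emit:
{"fn": "move_arm", "kwargs": {
  "commands": [
    [[-0.02,0.73,-0.3],0,1],
    [[0,0.73,-1],0,1],
    [[0,0,-1],0,1],
    [[0,0,-0.8],0,1],
    [[0,0,-0.3],0,1],
    [[0,0,0],0,1],
    [[0,0,0],0,0.3],
    [[0,0,0],0,0],
    [[0,0,0],0,0],
    [[0,0,0],0,0],
    [[0,0,0],0,0],
    [[0,0,0],0,0],
    [[0,0,0],0,0],
    [[0,0,0.05],0,0],
    [[0,0.3,0],0,0],
    [[0,0.5,0],0,0],
    [[0,0.2,0],0,0],
    [[0,0,0],0,0],
    [[0,0,0],0,0]
  ]
}}

```text
t: 23.07
eef_pos: [492.2, -77.7, 209.1]
tcp_rot: [-3.141, -0.0, 1.6]
ft_force: [1.1, 0.0, -2.7]
opening: 0.629
grip_force: 30.0
```

Emit:
{"fn": "move_arm", "kwargs": {
  "commands": [
    [[0,0.06,-0.03],0,0],
    [[0,0.08,0],0,0],
    [[0,0,0],0,0]
  ]
}}

```text
t: 23.32
eef_pos: [492.1, -73.9, 208.2]
tcp_rot: [3.141, -0.0, 1.598]
ft_force: [0.6, 0.2, -2.0]
opening: 0.629
grip_force: 30.0
```

Emit:
{"fn": "move_arm", "kwargs": {
  "commands": [
    [[0,0.06,0],0,0],
    [[0,0.05,0],0,0],
    [[0,0,0],0,0]
  ]
}}

```text
t: 23.57
eef_pos: [492.1, -70.4, 208.3]
tcp_rot: [-3.142, -0.0, 1.598]
ft_force: [0.0, 1.4, -1.9]
opening: 0.631
grip_force: 30.0
```

Emit:
{"fn": "move_arm", "kwargs": {
  "commands": [
    [[0,0.06,-0.02],0,0],
    [[0,0.05,0],0,0],
    [[0,0,0],0,0]
  ]
}}

```text
t: 23.82
eef_pos: [492.4, -67.4, 208.2]
tcp_rot: [3.14, 0.001, 1.599]
ft_force: [-0.1, -2.5, 5.5]
opening: 0.633
grip_force: 30.0
```

```bash
cat > c.py <<'E'
from h import *
import sys
# corners of the -y face from colour regions in the scene camera
p=read_camera("scene");save(p,sys.argv[1]);s=env.state();print(np.round(s["eef_pos"],1),np.round(s["ft_force"],1))
R=cv2.Rodrigues(np.array(p["rvec"],float))[0]; c=-R.T@np.ravel(p["tvec"])
h=cv2.cvtColor(p["image"],cv2.COLOR_RGB2HSV)
near=np.zeros(h.shape[:2],bool);near[150:250,180:300]=1
G=((h[...,0]>40)&(h[...,0]<88)&(h[...,1]>60)&(h[...,2]>35)&near)
W=((h[...,0]<22)&(h[...,1]>70)&(h[...,2]>60)&near)
ch=lambda i:'G' if G[i] else 'W' if W[i] else '.'
ys,xs=np.where(G);print("rows",ys.min(),ys.max(),"cols",xs.min(),xs.max())
for r in range(max(ys.min()-14,0),ys.max()+3): print(r,''.join(ch((r,k)) for k in range(xs.min()-4,xs.max()+12)))
print("col0",xs.min()-4)
E
python3 c.py s13
```

```text
[492.4 -67.4 208.2] [ 0.8 -1.6  5.3]
rows 202 224 cols 204 238
188 ........................WWW.......................
189 ..................................................
190 ................WWW...............................
191 ................WWWW..............................
192 ................WWWW..............................
193 ..................WW..............................
194 ...........WW.....................................
195 .........WWWWW....................................
196 ........WWWWWWW...................................
197 .......WWWWWWWWW..................................
198 ........WWWWWWWW..................................
199 ........WWWWWWWWW.........W.......................
200 ........WWWWWWWWW........W........................
201 ........WWWWWWWWW........W........................
202 .......G.WWWWWWWW.......WW........................
203 .......GG.WWWWWWWWW.....WW........................
204 .....GGGGG.WWWWWWWWW....WW........................
205 ....GGGGGGGG.WWWWWWWW...WW........................
206 ....GGGGGGGGGGWWWWWWWWW....................
[... 416 characters left out ...]
GGGG.WW........................
215 ..........GGGGGGGGGGGGGGG.........................
216 ...........GGGGGGGGGGGGGGG........................
217 ............GGGGGGGGGGGGGGG....G..................
218 .............GGGGGGGGGGGGGG.......................
219 ...............GGGGGGGGGGGG.......................
220 ................GGGGGGGGGGG.......................
221 .................GGGGGGGGGG.......................
222 ..................GGGGGGGG........................
223 ....................GGGG..........................
224 .....................G............................
225 ..................................................
226 ..................................................
col0 200
```

Run:
```python
from h import *
p=read_camera("scene")
R=cv2.Rodrigues(np.array(p["rvec"],float))[0]; c=-R.T@np.ravel(p["tvec"])
def onx(uv,x):
    d=R.T@np.array([(uv[0]-p["cx"])/p["fx"],(uv[1]-p["cy"])/p["fy"],1]);return (c+d*(x-c[0])/d[0])[1:].round(1)
for n,uv,x in(("botR",(222,223.7),521),("jointR",(226,216),521),("botL",(204.3,211),462),("jointL",(204.5,204.7),462),("topL",(207.5,196),462)): print(n,onx(uv,x))
K=np.array([[p["fx"],0,p["cx"]],[0,p["fy"],p["cy"]],[0,0,1]])
for y in(-100,-97,-94,-91): print(y,cv2.projectPoints(np.array([[521.,y,8],[521,y,32],[462,y,8],[462,y,32],[462,y,52]]),np.array(p["rvec"],float),np.array(p["tvec"],float),K,None)[0].reshape(-1,2).round(1).tolist())
```

```text
botR [-86.7   7.6]
jointR [-72.8  24.4]
botL [-91.4   8.5]
jointL [-88.3  29.4]
topL [-76.5  51.3]
-100 [[217.8, 226.8], [217.1, 220.4], [201.6, 213.1], [200.6, 206.6], [199.8, 201.1]]
-97 [[218.7, 226.0], [218.1, 219.7], [202.5, 212.4], [201.6, 206.0], [200.8, 200.4]]
-94 [[219.7, 225.3], [219.1, 219.0], [203.5, 211.7], [202.6, 205.3], [201.8, 199.7]]
-91 [[220.6, 224.6], [220.0, 218.2], [204.4, 211.0], [203.5, 204.6], [202.8, 199.1]]
```

The scene view shows the dish's rear edge at y≈-90 and the block pushed forward off flush, so gripping across the pair lets the two shear. I'll let go and square them with the fingers closing along y. Then I'll tip the pair between the fingers, with the rear finger pushing, the front finger guarding and the mat edge as the stop.

Emit:
{"fn": "move_arm", "kwargs": {
  "commands": [
    [[0,0,0],0,0.5],
    [[0,0,0],0,1],
    [[0,0,0],0,1],
    [[0,0,0.4],0,1],
    [[0,0.1,1],-0.8,1],
    [[0,0.1,1],-1,1],
    [[0,0,0],-1,1],
    [[0,0,0],-1,1],
    [[0,0,0],-1,1],
    [[0,0,0],-1,1],
    [[0,0,0],-1,1],
    [[0,0,0],-1,1],
    [[0,0,0],-1,1],
    [[0,0,0],-1,1],
    [[0,0,0],-1,1],
    [[0,0,0],-1,1],
    [[0,0,0],-1,1],
    [[0,0,0],-1,1],
    [[0,0,0],-1,1],
    [[0,0,0],-1,1]
  ]
}}

```text
t: 25.58
eef_pos: [492.1, -61.2, 279.6]
tcp_rot: [-3.142, 0.0, 0.33]
ft_force: [0.6, -0.1, -0.2]
opening: 1.003
grip_force: 0.0
```

Emit:
{"fn": "move_arm", "kwargs": {
  "commands": [
    [[0,0,0],-1,1],
    [[0,0,0],-1,1],
    [[0,0,0],-1,1],
    [[0,0,0],-0.85,1],
    [[0,0,0],0,1],
    [[0,0,0],0,1]
  ]
}}

```text
t: 26.08
eef_pos: [492.1, -61.2, 279.6]
tcp_rot: [-3.142, 0.0, 0.029]
ft_force: [0.5, 0.1, -1.2]
opening: 1.003
grip_force: 0.0
```

```bash
python3 - <<'E'
from h import *
p=look('w14',[])
h=cv2.cvtColor(p["image"],cv2.COLOR_RGB2HSV)
G=(h[...,0]>40)&(h[...,0]<88)&(h[...,1]>60)&(h[...,2]>35);W=(h[...,0]<22)&(h[...,1]>70)&(h[...,2]>60)
for n,M,z in(("wood",W,52),("green",G,32)):
    M=M.astype(np.uint8);M[260:]=0
    k,l,st,ce=cv2.connectedComponentsWithStats(M)
    for i in (np.argsort(-st[1:,4])[:2]+1):
        print(n,st[i],quad(p,l==i,z)); 
        c=np.argwhere(l==i);w=np.array([ray(p,(u[1],u[0]),z)[:2] for u in c]);print(w.min(0).round(1),w.max(0).round(1))
        if n=="wood":print(fit(p,l==i,[493,-65,.02],30,32,52))
E
python3 c.py s14 | tail -50
```

```text
wrist [575. -59. 261.] fwd [-0.3  -0.01 -0.96]
[492.1 -61.3 279.6] [3.142 0.    0.029] [-0.26  0.49  2.   -0.    0.65  1.28] [-0.5 -0.7 -0.4] 26.13
wood [ 189  169   90   85 6932] [492.6 -47.9  66.4  65.7   2. ]
[458.5 -81.7] [525.7 -15.1]
(array([ 4.90216e+02, -4.97600e+01,  3.60000e-02]), np.float64(0.969))
wood [188 200   3   2   4] [500.8 -15.5   1.    1.1 -43.5]
[500.8 -16.2] [501.6 -14.8]
(array([ 4.93e+02, -6.50e+01,  2.00e-02]), np.float64(0.0))
green [ 217  163   77   78 1403] [493.4 -64.2  65.6  58.7   2. ]
[461.4 -94.3] [526.8 -33.8]
[492.1 -61.3 279.6] [0.  0.1 0. ]
rows 203 224 cols 204 239
189 ..................WWWWWWWWWWWWWWWWW................
190 ................WWWWWWWWWWWWWWWWWWWW...............
191 ...............WWWWWWWWWWWWWWWWWWWWWWW.............
192 ..............WWWWWWWWWWWWWWWWWWWWWWWWW............
193 ............WWWWWWWWWWWWWWWWWWWWWWWWWWWWW..........
194 ...........WWWWWWWWWWWWWWWWWWWWWWWWWWWWWWW.........
195 .........WWWWWWWWWWWWWWWWWWWWWWWWWWWWWWWWWW........
196 ........WWWWWWWWWWWWWWWWWWWWWWWWWWWWWWWWWWW........
197 ........WWWWWWWWWWWWWWWWWWWWWWWWWWWWW
[... 947 characters left out ...]
GGG................
215 ..........GGGGGGGGGGGGGGG.GGGGGGGG.................
216 ...........GGGGGGGGGGGGGGGGGGGGGG..................
217 ............GGGGGGGGGGGGGGGGGGG....................
218 .............GGGGGGGGGGGGGGGGGG....................
219 ...............GGGGGGGGGGGGGG......................
220 ................GGGGGGGGGGGG.......................
221 .................GGGGGGGGGG........................
222 ..................GGGGGGG..........................
223 ....................GGGG...........................
224 .....................G.............................
225 ...................................................
226 ...................................................
col0 200
```

Emit:
{"fn": "move_arm", "kwargs": {
  "commands": [
    [[-0.02,0.19,-0.5],0,1],
    [[0,0,-0.9],0,1],
    [[0,0,-0.7],0,1],
    [[0,0,-0.35],0,1],
    [[0,0,0],0,1],
    [[0,0,0],0,0.5],
    [[0,0,0],0,0.0],
    [[0,0,0],0,0.0],
    [[0,0,0],0,0.0],
    [[0,0,0],0,0.0],
    [[0,0,0],0,0.0],
    [[0,0,0],0,0.0],
    [[0,0,0],0,0.0]
  ]
}}

```text
t: 27.27
eef_pos: [492.8, -59.4, 208.0]
tcp_rot: [3.136, -0.007, 0.028]
ft_force: [-5.4, -48.6, 9.9]
opening: 0.631
grip_force: 29.9
```

```bash
python3 c.py s15 | tail -50
```

```text
[492.8 -59.4 208. ] [ -4.4 -48.1  10.5]
rows 206 223 cols 207 240
192 ............W...W......WWWWWW....................
193 ..........W...........WWWWWWWW...................
194 .....................WWWWWWWWWWW.................
195 ...................WWWWWWWWWWWWWWW...............
196 ...................WWWWWWWWWWWWWWWW..............
197 ...................WWWWWWWWWWWWWWWWWW............
198 ......WWW..........WWWWWWWWWWWWWWWWWWW...........
199 ......WWWW.........WWWWWWWWWWWWWWWWWWW...........
200 .......WWW.........WWWWWWWWWWWWWWWWWWW...........
201 .........WW......WWWWWWWWWWWWWWWWWWWWW...........
202 .........WW.....WWWWWWWWWWWWWWWWWWWWWW...........
203 .........WW...WWWWWWWWWWWWWWWWWWWWWWWW...........
204 .........WW..WWWWWWWWWWWWWWWWWWWWWWWWW...........
205 .............WWWWWWWWWWWWWWWWWWWWWWWW............
206 .............WWWWWWWWWWWWWWWWWWWWWW.GG...........
207 ....G........WWWWWWWWWWWWWWWWWWWWWGGGG...........
208 ....G........WWWWWWWWWWWWWWWWWWWWGGGGG...........
209 ....G.........WWWWWWWWWWWWWWWWW.GGGGGG...........
210 ....GG........WWWWWWWWWWWWWWWW.GGGGGGG...........
211 ....GG........WWWWWWWWWWWWWW.GGGGGGG.............
212 ....GG........WWWWWWWWWWWWW.GGGGGGG..............
213 .....GG.......WWWWWWWWWWWW.GGGGGGG...............
214 ......G........WWWWWWWWWWGGGGGGGG................
215 ..............GGWWWWWWW.GGGGGGGG.................
216 ..............GGGWWWWW.GGGGGGG...................
217 ..............GGGG.W.GGGGGGGG....................
218 ..............GGGGG.GGGGGGGG.....................
219 ..............GGGGGGGGGGGGG......................
220 ...............GGGGGGGGGG........................
221 ................GGGGGGGG.........................
222 ..................GGGGG..........................
223 ...................GGG...........................
224 .................................................
225 .................................................
col0 203
```

The pair is squared to 60 mm against the mat edge, which is at y≈-29.4. Now I'll tip it with the rear finger.

Emit:
{"fn": "move_arm", "kwargs": {
  "commands": [
    [[0,0,0],0,0.5],
    [[0,0,0],0,1],
    [[0,0,0],0,1],
    [[0,0,0.3],0,1],
    [[0,0.2,0],0,1],
    [[0,0.15,0],0,1],
    [[0,0.1,0],0,1],
    [[0,0.07,0],0,1],
    [[0,0,0],0,1]
  ]
}}

```text
t: 28.07
eef_pos: [492.0, -42.1, 216.4]
tcp_rot: [3.137, -0.003, 0.029]
ft_force: [-6.3, -41.7, 11.4]
opening: 1.001
grip_force: 20.5
```

```bash
python3 c.py s16 | tail -48
```

```text
[492.  -42.1 216.3] [ -6.6 -40.8  12.3]
rows 206 223 cols 205 240
192 .....................WWWWWWWWWWW...................
193 ....................WWWWWWWWWWWW...................
194 ....................WWWWWWWWWWWWWW.................
195 ....................WWWWWWWWWWWWWWWW...............
196 .....................WWWWWWWWWWWWWWWW..............
197 ...........W........WWWWWWWWWWWWWWWWWWW............
198 ...........W........WWWWWWWWWWWWWWWWWWWW...........
199 ...........W......WWWWWWWWWWWWWWWWWWWWWW...........
200 ...........W.....WWWWWWWWWWWWWWWWWWWWWWW...........
201 ................WWWWWWWWWWWWWWWWWWWWWWWW...........
202 ...............WWWWWWWWWWWWWWWWWWWWWWWWW...........
203 ..............WWWWWWWWWWWWWWWWWWWWWWWWWW...........
204 .....W.........WWWWWWWWWWWWWWWWWWWWWWWWW...........
205 ...............WWWWWWWWWWWWWWWWWWWWWWWW............
206 ....GG.........WWWWWWWWWWWWWWWWWWWWWW.GG...........
207 ....GGG........WWWWWWWWWWWWWWWWWWWWW.GGG...........
208 .....GG........WWWWWWWWWWWWWWWWWWWWGGGGG...........
209 .....GG........WWWWWWWWWWWWWWWWWWWGGGGGG...........
210 .....GGG.......WWWWWWW
[... 178 characters left out ...]
GGGG...............
214 ........GGGG.....WWWWWWWWWW.GGGGGG.................
215 .........GGGG...GGWWWWWWW.GGGGGGG..................
216 ...........GGGGGGGGWWWWWWGGGGGGG...................
217 ............GGGGGGGG.WW.GGGGGGG....................
218 ..............GGGGGGG.GGGGGGGG.....................
219 ...............GGGGGGGGGGGGG.......................
220 .................GGGGGGGGGG........................
221 ..................GGGGGGGG.........................
222 ....................GGGGG..........................
223 .....................GGG...........................
224 ...................................................
225 ...................................................
col0 201
```

The push jams because the finger's friction resists the rear edge rising. I'll let the rear finger follow the arc upwards, so that friction helps lift.

Emit:
{"fn": "move_arm", "kwargs": {
  "commands": [
    [[0,-0.42,0],0,1],
    [[0,0,0],0,0.6],
    [[0,0,0],0,0.6],
    [[0,0,0],0,0.6],
    [[0,0.05,0],0,0.6],
    [[0,0.03,0],0,0.6],
    [[0,0,0],0,0.6]
  ]
}}

```text
t: 28.7
eef_pos: [491.5, -51.8, 215.8]
tcp_rot: [3.138, -0.001, 0.028]
ft_force: [-8.5, -35.2, 9.1]
opening: 0.805
grip_force: 17.5
```

Emit:
{"fn": "move_arm", "kwargs": {
  "commands": [
    [[0,0.0,0.06],0,0.6],
    [[0,0.01,0.1],0,0.6],
    [[0,0.02,0.1],0,0.6],
    [[0,0.04,0.1],0,0.6],
    [[0,0,0],0,0.6]
  ]
}}

```text
t: 29.12
eef_pos: [491.5, -48.4, 226.7]
tcp_rot: [3.14, -0.001, 0.028]
ft_force: [-4.8, -17.0, 6.1]
opening: 0.8
grip_force: 8.7
```

```bash
python3 c.py s17 | tail -50
```

```text
[491.5 -48.4 226.5] [ -5.  -16.6   6.7]
rows 204 221 cols 206 241
190 ....................WWWWWWWWWWW....................
191 ....................WWWWWWWWWWWWW..................
192 ........WWW.........WWWWWWWWWWWWWWW................
193 .........WW.........WWWWWWWWWWWWWWWW...............
194 ..........WW.......WWWWWWWWWWWWWWWWWWW.............
195 ..........WW.....WWWWWWWWWWWWWWWWWWWWWW............
196 ..........WW....WWWWWWWWWWWWWWWWWWWWWWWWW..........
197 ..........WW...WWWWWWWWWWWWWWWWWWWWWWWWWW..........
198 ..............WWWWWWWWWWWWWWWWWWWWWWWWWWW..........
199 ..............WWWWWWWWWWWWWWWWWWWWWWWWWWW..........
200 ..............WWWWWWWWWWWWWWWWWWWWWWWWWWW..........
201 ..............WWWWWWWWWWWWWWWWWWWWWWWWWWW..........
202 ...............WWWWWWWWWWWWWWWWWWWWWWWWW...........
203 ...............WWWWWWWWWWWWWWWWWWWWWWWWW...........
204 ....G..........WWWWWWWWWWWWWWWWWWWWWWWW............
205 ....GGG........WWWWWWWWWWWWWWWWWWWWWW.GG...........
206 ....GGGG.......WWWWWWWWWWWWWWWWWWWW.GGGG...........
207 ....GGGG.......WWWWWWWWWWWWWWWWWW.GGGGG............
208 ....GGGGG......WWWWWWW
[... 178 characters left out ...]
GGGGG..............
212 ........GGGGGGGGGGGGWWWWW.GGGGGGGGGG...............
213 ..........GGGGGGGGGGGWWWGGGGGGGGGG.................
214 ...........GGGGGGGGGGG.GGGGGGGGGG..................
215 .............GGGGGGGGGGGGGGGGGG....................
216 ..............GGGGGGGGGGGGGGGG.....................
217 ...............GGGGGGGGGGGGGG......................
218 .................GGGGGGGGGG........................
219 ..................GGGGGGG..........................
220 ....................GGGG...........................
221 .....................G.............................
222 ...................................................
223 ...................................................
col0 202
```

```bash
cat > d.py <<'E'
from h import *
import sys
def side(n,xp=521.5,show=True):
    p=read_camera("scene");save(p,n);s=env.state()
    R=cv2.Rodrigues(np.array(p["rvec"],float))[0]; c=-R.T@np.ravel(p["tvec"])
    def onx(u,v):
        d=R.T@np.array([(u-p["cx"])/p["fx"],(v-p["cy"])/p["fy"],1]);return (c+d*(xp-c[0])/d[0])[1:]
    h=cv2.cvtColor(p["image"],cv2.COLOR_RGB2HSV)
    near=np.zeros(h.shape[:2],bool);near[120:250,180:310]=1
    G=((h[...,0]>40)&(h[...,0]<88)&(h[...,1]>60)&(h[...,2]>35)&near);W=((h[...,0]<22)&(h[...,1]>70)&(h[...,2]>60)&near)
    k,l,st,ce=cv2.connectedComponentsWithStats(G.astype(np.uint8));G=l==1+np.argmax(st[1:,4])
    b=np.where(G.any(0))[0]; low=[max(np.where(G[:,k])[0]) for k in b]; k0=b[int(np.argmax(low))]
    bot=np.array([onx(k,max(np.where(G[:,k])[0])+.5) for k in range(k0+2,b.max()-1)])
    jt=np.array([onx(k,max(np.where(W[:,k])[0])+.8) for k in range(k0+3,b.max()-1) if W[:,k].any()])
    for m,q in(("bottom",bot),("joint",jt)):
        f=np.polyfit(q[:,0],q[:,1],1);r=q[:,1]-np.polyval(f,q[:,0])
        print(m,"theta",np.degrees(-np.arctan(f[0])).round(1),"rms",r.std().round(2),"from",q[0].round(1),"to",q[-1].round(1))
    print("corner",(k0,max(low)),onx(k0,max(low)+.5).round(1));m=s["moment"];F=s["ft_force"]
    print("eef",s["eef_pos"].round(1),"F",F.round(1),"M",np.round(m,2),"contact height below TCP",round((m[0])/F[1]*1000,0) if abs(F[1])>3 else "")
side(sys.argv[1])
E
python3 d.py s18; cat > /dev/null
```

```text
bottom theta 4.0 rms 1.06 from [-77.3  11.8] to [-31.5  10. ]
joint theta 8.7 rms 0.96 from [-72.4  36.3] to [-30.7  30.7]
corner (np.int64(223), np.int64(221)) [-83.5  13.6]
eef [491.4 -48.4 226.4] F [ -4.6 -17.1   6.4] M [-3.45  0.92 -0.06] contact height below TCP 202.0
```

Emit:
{"fn": "move_arm", "kwargs": {
  "commands": [
    [[0,0.06,0.12],0,0.6],
    [[0,0.07,0.12],0,0.6],
    [[0,0.08,0.12],0,0.6],
    [[0,0,0],0,0.6]
  ]
}}

```text
t: 29.55
eef_pos: [491.4, -41.8, 237.7]
tcp_rot: [3.14, -0.001, 0.028]
ft_force: [-4.8, -14.0, 9.1]
opening: 0.8
grip_force: 8.4
```

```bash
python3 d.py s19
```

```text
bottom theta 18.3 rms 1.24 from [-73.3  23.4] to [-28.1  11. ]
joint theta 20.3 rms 0.96 from [-68.6  47.6] to [-27.4  31.6]
corner (np.int64(224), np.int64(217)) [-79.5  25.1]
eef [491.4 -41.9 237.6] F [ -5.2 -14.9  10.8] M [-3.21  0.98 -0.1 ] contact height below TCP 215.0
```

The pair is rotating and is now at about 19°. I'll continue the arc and narrow the gap.

Emit:
{"fn": "move_arm", "kwargs": {
  "commands": [
    [[0,0.05,0.11],0,0.56],
    [[0,0.05,0.11],0,0.52],
    [[0,0.05,0.1],0,0.47],
    [[0,0.06,0.08],0,0.41],
    [[0,0.06,0.08],0,0.35],
    [[0,0,0],0,0.35]
  ]
}}

```text
t: 30.1
eef_pos: [491.2, -33.2, 251.9]
tcp_rot: [3.141, 0.0, 0.028]
ft_force: [-6.3, -8.5, 11.6]
opening: 0.681
grip_force: 7.2
```

```bash
python3 d.py s20
```

```text
bottom theta 35.4 rms 2.47 from [-65.9  39.2] to [-24.5  15.6]
joint theta 43.2 rms 1.5 from [-60.7  72.8] to [-23.9  36.1]
corner (np.int64(226), np.int64(210)) [-71.9  44.3]
eef [491.2 -33.3 251.9] F [-5.4 -9.1 12.5] M [-2.25  1.05 -0.1 ] contact height below TCP 246.0
```

Emit:
{"fn": "move_arm", "kwargs": {
  "commands": [
    [[0,0.06,0.08],0,0.28],
    [[0,0.06,0.08],0,0.2],
    [[0,0.06,0.07],0,0.13],
    [[0,0,0],0,0.08],
    [[0,0,0],0,0.08]
  ]
}}

```text
t: 30.57
eef_pos: [491.1, -27.8, 258.5]
tcp_rot: [3.141, 0.001, 0.028]
ft_force: [-5.7, -5.6, 13.1]
opening: 0.547
grip_force: 6.7
```

```bash
python3 d.py s21; python3 c.py s21b | tail -50
```

```text
bottom theta 2.9 rms 1.01 from [-31.3  13.7] to [-21.3  12.8]
joint theta 53.9 rms 0.86 from [-26.9  45.7] to [-20.6  37. ]
corner (np.int64(237), np.int64(209)) [-37.8  19.1]
eef [491.1 -27.9 258.6] F [-6.6 -6.2 12.6] M [-1.38  1.14 -0.12] contact height below TCP 223.0
[491.1 -27.9 258.6] [-5.4 -6.  12.6]
rows 184 209 cols 211 244
170 .............W...................................
171 .................................................
172 .............W...................................
173 ............WWWW.................................
174 ............WWWWW................................
175 ...............WW................................
176 ...............WW................................
177 ...............WW................................
178 ...............WW................................
179 ................W................................
180 .................................................
181 ...................W.............................
182 ...................WWW...........................
183 ...................WWWWW.........................
184 .....
[... 811 characters left out ...]
.......GGGGGGGGGGGGGGGGGGGWWWWWWWWWWW......
200 ...............GGGGGGGGGGGGGGGGGG.WWWWWWWW.......
201 ................GGGGGGGGGGGGGGGGGGG.WWWWW........
202 .................GGGGGGGGGGGGGGGGGGGGWWW.........
203 ...................GGGGGGGGGGGGGGGGGGG.W.........
204 ....................GGGGGGGGGGGGGGGGGG...........
205 ......................GGGGGGGGGGGGGGG............
206 ........................GGGGGGGGGGGG.............
207 ..........................GGGGGGGGGG.............
208 ............................GGGGGGG..............
209 ..............................GGGG...............
210 .................................................
211 .................................................
col0 207
```

At about 52° and near balance. I'll tip it over onto the guarding front finger.

Emit:
{"fn": "move_arm", "kwargs": {
  "commands": [
    [[0,0.02,0.04],0,0.0],
    [[0,0.03,0.04],0,-0.06],
    [[0,0.03,0.04],0,-0.12],
    [[0,0.03,0.03],0,-0.16],
    [[0,0,0],0,-0.16],
    [[0,0,0],0,-0.16]
  ]
}}

```text
t: 31.17
eef_pos: [491.6, -24.7, 262.5]
tcp_rot: [3.141, -0.0, 0.027]
ft_force: [-0.1, -0.6, 0.7]
opening: 0.423
grip_force: 0.7
```

```bash
python3 c.py s22 | tail -55
```

```text
[491.6 -24.8 262.5] [-0.8 -0.4  1.8]
rows 182 209 cols 213 244
168 ...............................................
169 ..............WW...............................
170 .............WWW...............................
171 .............W...W.............................
172 ................WWW............................
173 ................WWW............................
174 ................WWW............................
175 ................WW.............................
176 ...............................................
177 ...............................................
178 ...............................................
179 ...............................................
180 ....................W..........................
181 ....................WWWW.......................
182 .........GG.........WWWWW......................
183 ........GGGG........WWWWWWW....................
184 ........GGGG........WWWWWWWWW..................
185 ........GGGGG.......WWWWWWWWWW.................
186 .......GGGGGG........WWWWWWWWWWW...............
187 .....GGGGGGGG.......WWWWWWWWWWWWW............
[... 559 characters left out ...]
WWWWWWWWWW.....
199 ...............GGGGGGGGGGGGGGGGGGWWWWWWWW......
200 ................GGGGGGGGGGGGGGGGGGWWWWWWW......
201 ..................GGGGGGGGGGGGGGGGGWWWWW.......
202 ...................GGGGGGGGGGGGGGGGGWWW........
203 .....................GGGGGGGGGGGGGGG.W.........
204 ......................GGGGGGGGGGGGGG...........
205 .......................GGGGGGGGGGGG............
206 .........................GGGGGGGGG.............
207 ..........................GGGGGGGG.............
208 ............................GGGG...............
209 .............................GGG...............
210 ...............................................
211 ...............................................
col0 209
```

Emit:
{"fn": "move_arm", "kwargs": {
  "commands": [
    [[0,0.02,0.01],0,-0.22],
    [[0,0.02,0.01],0,-0.28],
    [[0,0.02,0],0,-0.28],
    [[0,0.02,0],0,-0.28],
    [[0,0,0],0,-0.28],
    [[0,0,0],0,-0.28]
  ]
}}

```text
t: 31.72
eef_pos: [491.5, -22.6, 263.3]
tcp_rot: [3.141, -0.0, 0.026]
ft_force: [-0.5, -0.5, 4.9]
opening: 0.36
grip_force: 2.2
```

```bash
python3 c.py s23 | tail -55
```

```text
[491.5 -22.6 263.3] [-0.1 -0.9  5.3]
rows 181 209 cols 214 245
167 ...............W...............................
168 ..............WWW..............................
169 ..............WWWW.............................
170 .................WW............................
171 .................WW............................
172 .................WW............................
173 .................WW............................
174 .................W.............................
175 ...............................................
176 ...............................................
177 ...............................................
178 ...............................................
179 .....................W.........................
180 .....................WWWW......................
181 ..........GG.........WWWWW.....................
182 ........GGGGG........WWWWWWW...................
183 ........GGGGG........WWWWWWWWW.................
184 ........GGGGG........WWWWWWWWWW................
185 .......GGGGGG........WWWWWWWWWWWW..............
186 .....GGGGGGGGG.......WWWWWWWWWWWWW...........
[... 611 characters left out ...]
WWWWWWWWWW.....
199 ..............GGGGGGGGGGGGGGGGGGGWWWWWWWW......
200 ...............GGGGGGGGGGGGGGGGGGGWWWWWW.......
201 .................GGGGGGGGGGGGGGGGG.WWWWW.......
202 ..................GGGGGGGGGGGGGGGGGWWW.........
203 ....................GGGGGGGGGGGGGGG.WW.........
204 .....................GGGGGGGGGGGGGGG...........
205 .......................GGGGGGGGGGG.............
206 ........................GGGGGGGGGG.............
207 .........................GGGGGGGG..............
208 ...........................GGGGG...............
209 ............................GGG................
210 ...............................................
211 ...............................................
col0 210
```

Emit:
{"fn": "move_arm", "kwargs": {
  "commands": [
    [[0,0,0],0,-0.2],
    [[0,-0.07,0],0,-0.1],
    [[0,-0.08,0],0,0.0],
    [[0,-0.08,0],0,0.1],
    [[0,-0.08,0],0,0.2],
    [[0,-0.08,0],0,0.3],
    [[0,-0.08,0],0,0.4],
    [[0,-0.08,0],0,0.5],
    [[0,-0.08,0],0,0.6],
    [[0,-0.08,0],0,0.7],
    [[0,-0.05,0],0,0.7],
    [[0,0,0],0,0.7]
  ]
}}

```text
t: 32.77
eef_pos: [491.5, -45.6, 263.1]
tcp_rot: [3.142, 0.0, 0.026]
ft_force: [0.4, -0.4, 0.5]
opening: 0.847
grip_force: 0.0
```

```bash
python3 c.py s24 | tail -55
```

```text
[491.5 -45.5 263.1] [0.2 0.5 0. ]
rows 205 224 cols 204 239
191 ................WWWWWWWWWWWWWWWWW..................
192 ...............WWWWWWWWWWWWWWWWWWW.................
193 ...............WWWWWWWWWWWWWWWWWWWWW...............
194 ................WWWWWWWWWWWWWWWWWWWWW..............
195 ................WWWWWWWWWWWWWWWWWWWWWWW............
196 ................WWWWWWWWWWWWWWWWWWWWWWWW...........
197 ................WWWWWWWWWWWWWWWWWWWWWWWWW..........
198 .......WWW......WWWWWWWWWWWWWWWWWWWWWWWWW..........
199 .......WWWWW....WWWWWWWWWWWWWWWWWWWWWWWWWW.........
200 ......WWWWWWW....WWWWWWWWWWWWWWWWWWWWWWWWW.........
201 ......WWWWWWWW...WWWWWWWWWWWWWWWWWWWWWWWWW.........
202 ......WWWWWWWWWWWWWWWWWWWWWWWWWWWWWWWWWWWW.........
203 ......WWWWWWWWWWWWWWWWWWWWWWWWWWWWWWWWWWWW.........
204 ......WWWWWWWWWWWWWWWWWWWWWWWWWWWWWWWWWWW..........
205 .....GGWWWWWWWWWWWWWWWWWWWWWWWWWWWWWWWW............
206 ....GGGGWWWWWWWWWWWWWWWWWWWWWWWWWWWWWWGG...........
207 .....GGGG.WWWWWWWWWWWWWWWWWWWWWWWWWWWGGG...........
208 .....GGGGGG.WWWWWWWWWWWWWWWWWWWWWWW.GGGG...........
209 .....GGGGGGG.WWWWWWWWWWWWWWW
[... 284 characters left out ...]
GGGG...............
215 ..........GGGGGGGGGG.WWWWWW.GGGGGGG................
216 ...........GGGGGGGGGG.WWWWGGGGGGGG.................
217 ............GGGGGGGGGGGW.GGGGGGG...................
218 .............GGGGGGGGGGGGGGGGGG....................
219 ...............GGGGGGGGGGGGGGG.....................
220 ................GGGGGGGGGGGG.......................
221 .................GGGGGGGGGG........................
222 ...................GGGGGGG.........................
223 ....................GGGGG..........................
224 .....................GG............................
225 ...................................................
226 ...................................................
col0 200
```

It fell back flat, because the balance point is nearer 66° and I let go too early. The pair is still square, so I'll repeat with a lower contact point and go further round.

Emit:
{"fn": "move_arm", "kwargs": {
  "commands": [
    [[0,-0.3,0],0,0.6],
    [[0,0,-0.5],0,0.6],
    [[0,0,-0.6],0,0.6],
    [[0,0,-0.5],0,0.6],
    [[0,0,-0.27],0,0.6],
    [[0,0,0],0,0.6],
    [[0,0.08,0],0,0.6],
    [[0,0.06,0],0,0.6],
    [[0,0,0],0,0.6]
  ]
}}

```text
t: 33.57
eef_pos: [492.0, -52.0, 208.3]
tcp_rot: [3.139, -0.003, 0.028]
ft_force: [-4.6, -25.0, 3.9]
opening: 0.803
grip_force: 13.1
```

Emit:
{"fn": "move_arm", "kwargs": {
  "commands": [
    [[0,0.01,0.12],0,0.6],
    [[0,0.02,0.13],0,0.6],
    [[0,0.03,0.13],0,0.6],
    [[0,0.05,0.12],0,0.6],
    [[0,0,0],0,0.6]
  ]
}}

```text
t: 33.98
eef_pos: [491.9, -47.9, 223.9]
tcp_rot: [3.139, -0.003, 0.027]
ft_force: [-2.7, -16.9, 5.7]
opening: 0.802
grip_force: 8.4
```

```bash
python3 d.py s25
```

```text
bottom theta 11.8 rms 1.08 from [-76.8  19. ] to [-31.5  10. ]
joint theta 15.9 rms 1.04 from [-72.   43.2] to [-30.7  30.7]
corner (np.int64(223), np.int64(219)) [-83.   20.7]
eef [491.9 -47.9 223.7] F [ -3.4 -16.    4.5] M [-3.25  0.43 -0.05] contact height below TCP 203.0
```

Emit:
{"fn": "move_arm", "kwargs": {
  "commands": [
    [[0,0.05,0.12],0,0.6],
    [[0,0.06,0.12],0,0.6],
    [[0,0.06,0.11],0,0.6],
    [[0,0.07,0.11],0,0.6],
    [[0,0.05,0.1],0,0.54],
    [[0,0.05,0.1],0,0.48],
    [[0,0.05,0.1],0,0.43],
    [[0,0.05,0.09],0,0.39],
    [[0,0,0],0,0.39]
  ]
}}

```text
t: 34.78
eef_pos: [491.5, -33.9, 249.3]
tcp_rot: [3.141, -0.002, 0.027]
ft_force: [-2.5, -7.2, 8.7]
opening: 0.699
grip_force: 5.6
```

```bash
python3 d.py s26
```

```text
bottom theta 8.7 rms 2.03 from [-34.7  12.8] to [-24.7  11.9]
joint theta 54.0 rms 0.87 from [-30.2  44.8] to [-23.9  36.1]
corner (np.int64(236), np.int64(210)) [-41.1  18.2]
eef [491.5 -34.  249.2] F [-3.1 -8.3  9.3] M [-1.78  0.61 -0.15] contact height below TCP 215.0
```

Emit:
{"fn": "move_arm", "kwargs": {
  "commands": [
    [[0,0.04,0.07],0,0.32],
    [[0,0.04,0.07],0,0.25],
    [[0,0.04,0.06],0,0.18],
    [[0,0.06,0.05],0,0.12],
    [[0,0.06,0.05],0,0.06],
    [[0,0.06,0.05],0,0.01],
    [[0,0,0],0,0.01]
  ]
}}

```text
t: 35.42
eef_pos: [491.2, -24.5, 259.3]
tcp_rot: [3.141, -0.0, 0.027]
ft_force: [-3.5, -2.1, 8.5]
opening: 0.508
grip_force: 4.3
```

```bash
python3 c.py s27 | tail -50
```

```text
[491.2 -24.6 259.2] [-3.1 -3.1  8.6]
rows 184 209 cols 215 245
170 ..............................................
171 ..........WW..................................
172 ..........WWW.................................
173 ..........W.WW................................
174 .............WW...............................
175 .............WW...............................
176 .............WW...............................
177 .............WW...WW..........................
178 .................WWWW.........................
179 ................WWWWWWW.......................
180 ................WWWWWWWWW.....................
181 ................WWWWWWWWWWWW..................
182 .................WWWWWWWWWWWW.................
183 .................WWWWWWWWWWWWWW...............
184 ......GG.........WWWWWWWWWWWWWWW..............
185 ......GGG.........WWWWWWWWWWWWWWWW............
186 ......GGG.......GGG.WWWWWWWWWWWWWWW...........
187 .....GGGG.......GGGG.WWWWWWWWWWWWWWW..........
188 ....GGGGGG......GGGGG.WWWWWWWWWWWWWW..........
189 ....GGGGGG.......GGGGGG.WWWWWWWWWWWWW.........
190 .....GGGGGGG.
[... 413 characters left out ...]
GGGGGGGGGGGGGGWWWWWWWWW.....
199 .............GGGGGGGGGGGGGGGGGGGGWWWWWWWW.....
200 ...............GGGGGGGGGGGGGGGGGGWWWWWWW......
201 ................GGGGGGGGGGGGGGGGGGWWWWW.......
202 .................GGGGGGGGGGGGGGGGG.WWW........
203 ...................GGGGGGGGGGGGGGGGWW.........
204 ....................GGGGGGGGGGGGGGGW..........
205 .....................GGGGGGGGGGGGG............
206 .......................GGGGGGGGGG.............
207 .........................GGGGGGG..............
208 ..........................GGGGG...............
209 ...........................GGG................
210 ..............................................
211 ..............................................
col0 211
```

Emit:
{"fn": "move_arm", "kwargs": {
  "commands": [
    [[0,0.05,0.02],0,-0.03],
    [[0,0.05,0.02],0,-0.08],
    [[0,0.05,0.01],0,-0.12],
    [[0,0.06,0],0,-0.12],
    [[0,0.03,0],0,-0.12],
    [[0,0,0],0,-0.12]
  ]
}}

```text
t: 35.97
eef_pos: [491.0, -17.4, 261.4]
tcp_rot: [3.141, 0.0, 0.027]
ft_force: [-7.8, -3.4, 20.8]
opening: 0.439
grip_force: 10.7
```

```bash
python3 c.py s28 | tail -50
```

```text
[490.9 -17.5 261.4] [-8.7 -3.5 20.9]
rows 181 209 cols 218 245
167 ...........................................
168 ...........WWW.............................
169 ..........WWWWW............................
170 .............WW............................
171 ..............WW...........................
172 ..............WW...........................
173 .............WW............................
174 .............WW...WW.......................
175 .................WWWW......................
176 .................WWWWWW....................
177 .................WWWWWWWWW.................
178 .................WWWWWWWWWW................
179 .................WWWWWWWWWWWW..............
180 .................WWWWWWWWWWWWWW............
181 .......GG........WWWWWWWWWWWWWWW...........
182 .....GGGG.........WWWWWWWWWWWWWWWW.........
183 .....GGGG........G..WWWWWWWWWWWWWWW........
184 .....GGGGG......GGGG.WWWWWWWWWWWWWWW.......
185 ....GGGGGG......GGGGGGWWWWWWWWWWWWWWW......
186 ....GGGGGG.......GGGGGGWWWWWWWWWWWWWW......
187 .....GGGGGG......GGGGGGGGWWWWWWWWWWWW......
188 .....GGGGGGG.....GGGGGGGG
[... 431 characters left out ...]
GGGGGG.WWWWWWW.....
198 .........GGGGGGGGGGGGGGGGGGGGGGWWWWWWW.....
199 ..........GGGGGGGGGGGGGGGGGGGGGWWWWWWW.....
200 ............GGGGGGGGGGGGGGGGGGG.WWWWWW.....
201 .............GGGGGGGGGGGGGGGGGGGWWWWW......
202 ..............GGGGGGGGGGGGGGGGGGWWWW.......
203 ................GGGGGGGGGGGGGGGGWWW........
204 .................GGGGGGGGGGGGGGG.W.........
205 ...................GGGGGGGGGGGG............
206 ....................GGGGGGGGGG.............
207 .....................GGGGGGGGG.............
208 .......................GGGGG...............
209 ........................GGG................
210 ...........................................
211 ...........................................
col0 214
```

It is now at about 84° and past balance, leaning on the front finger. I'll draw back the rear finger while the front one stays.

Emit:
{"fn": "move_arm", "kwargs": {
  "commands": [
    [[0,-0.07,0.03],0,-0.02],
    [[0,-0.08,0],0,0.08],
    [[0,-0.08,0],0,0.18],
    [[0,-0.08,0],0,0.28],
    [[0,-0.08,0],0,0.38],
    [[0,-0.08,0],0,0.48],
    [[0,-0.08,0],0,0.58],
    [[0,-0.05,0],0,0.68],
    [[0,0,0],0,0.68]
  ]
}}

```text
t: 36.77
eef_pos: [491.5, -35.8, 260.4]
tcp_rot: [3.142, 0.0, 0.026]
ft_force: [-0.2, 0.3, 0.1]
opening: 0.831
grip_force: 0.0
```

```bash
python3 c.py s29 | tail -50
```

```text
[491.5 -35.7 260.4] [-0.1 -0.3 -0.2]
rows 180 209 cols 218 245
166 ...........................................
167 ...........................................
168 ...........................................
169 ...........................................
170 ....WW.....................................
171 ...WW......................................
172 ..W........................................
173 ...........................................
174 ..................WW.......................
175 ................WWWWW......................
176 ...............WWWWWWWW....................
177 ..............WWWWWWWWWWWW.................
178 W............WWWWWWWWWWWWWW................
179 WW...........WWWWWWWWWWWWWWWW..............
180 WWW......GGG.WWWWWWWWWWWWWWWWWW............
181 .WW.....GGGGG.WWWWWWWWWWWWWWWWWW...........
182 .WW....GGGGGGG.WWWWWWWWWWWWWWWWWW..........
183 WWW..GGGGGGGGGGG.WWWWWWWWWWWWWWWWWW........
184 .....GGGGGGGGGGGG.WWWWWWWWWWWWWWWWWW.......
185 ....GGGGGGGGGGGGGGG.WWWWWWWWWWWWWWWWW......
186 ....GGGGGGGGGGGGGGGG.WWWWWWWWWWWWWWWW......
187 ....GGGGGGGGGGGGGGGGGGWWW
[... 479 characters left out ...]
GGGGGGWWWWWWWW.....
198 ........GGGGGGGGGGGGGGGGGGGGGGWWWWWWWW.....
199 ..........GGGGGGGGGGGGGGGGGGGGGWWWWWWW.....
200 ...........GGGGGGGGGGGGGGGGGGGGWWWWWWW.....
201 ............GGGGGGGGGGGGGGGGGGG.WWWWW......
202 ..............GGGGGGGGGGGGGGGGGGWWWW.......
203 ................GGGGGGGGGGGGGGGGWWW........
204 .................GGGGGGGGGGGGGGGWW.........
205 ...................GGGGGGGGGGGG............
206 ....................GGGGGGGGGG.............
207 .....................GGGGGGGG..............
208 .......................GGGGG...............
209 .........................GG................
210 ...........................................
211 ...........................................
col0 214
```

Upright on the mat with the halves flush. I'll lower the fingers along its faces and clamp it front to back.

Emit:
{"fn": "move_arm", "kwargs": {
  "commands": [
    [[0,0.03,-0.23],0,0.68],
    [[0,0.03,-0.23],0,0.68],
    [[0,0.03,-0.23],0,0.68],
    [[0,0.03,-0.23],0,0.68],
    [[0,0.03,-0.23],0,0.68],
    [[0,0.05,0],0,0.68],
    [[0,0.05,0],0,0.68],
    [[0,0.05,0],0,0.68],
    [[0,0.08,0],0,0.58],
    [[0,0.08,0],0,0.48],
    [[0,0.08,0],0,0.38],
    [[0,0.08,0],0,0.28],
    [[0,0.08,0],0,0.18],
    [[0,0.08,0],0,0.08],
    [[0,0.05,0],0,0.0],
    [[0,0,0],0,-0.1],
    [[0,0,0],0,-0.3],
    [[0,0,0],0,-0.3],
    [[0,0,0],0,-0.3]
  ]
}}

```text
t: 38.4
eef_pos: [491.5, -10.6, 226.0]
tcp_rot: [-3.142, -0.0, 0.026]
ft_force: [-0.1, 2.4, 1.3]
opening: 0.462
grip_force: 30.0
```

```bash
python3 c.py s30 | tail -50
```

```text
[491.5 -10.6 226. ] [-0.   2.7  1.3]
rows 182 209 cols 223 246
168 .................................WW....
169 .......................................
170 .......................................
171 ...............W.......................
172 ...............W.......................
173 .............W.........................
174 .......................................
175 ..........W............................
176 .........W...........WW................
177 .....................WWWWW.............
178 .........WW..........WWWWW.............
179 ........WWW..........WWWWWWW...........
180 ........W.W.W........WWWWWWWWW.........
181 ...........WW.......WWWWWWWWWWWW.......
182 ............W.....GGWWWWWWWWWWWWW......
183 ...........WWW...GGGG.WWWWWWWWWWWW.....
184 ...........WW..GGGGGGGGWWWWWWWWWWW.....
185 ...............GGGGGGGGG.WWWWWWWWW.....
186 ..............GGGGGGGGGGG.WWWWWWWW.....
187 ..............GGGGGGGGGGGG.WWWWWWW.....
188 .....G........GGGGGGGGGGGGG.WWWWWW.....
189 ....GG........GGGGGGGGGGGGGGWWWWWW.....
190 ....GG........GGGGGGGGGGGGGGWWWWWW.....
191 ....GGG........GGGGGG
[... 207 characters left out ...]
G......GGGGGGGGGGGGGWWWWWW.....
197 ....GGGGGG.....GGGGGGGGGGGGGWWWWWW.....
198 .....GGGGGGG...GGGGGGGGGGGGGWWWWWW.....
199 ......GGGGGGG..GGGGGGGGGGGGGWWWWWW.....
200 ........GGGGGG.GGGGGGGGGGGGGWWWWWW.....
201 .........GGGGGGGGGGGGGGGGGGGWWWWW......
202 ...........GGGGGGGGGGGGGGGGGWWWW.......
203 ............GGGGGGGGGGGGGGGGWWW........
204 .............GGGGGGGGGGGGGGGWW.........
205 ...............GGGGGGGGGGGGG...........
206 ................GGGGGGGGGG.............
207 ..................GGGGGGG..............
208 ...................GGGG................
209 .....................G.................
210 .......................................
211 .......................................
col0 219
```

Clamped upright at 44 mm. I'll move it to the tiles just before the mat edge for the second quarter turn.

Emit:
{"fn": "move_arm", "kwargs": {
  "commands": [
    [[0,0,0.2],0,-0.3],
    [[0,-0.3,0.1],0,-0.3],
    [[0,-0.6,0],0,-0.3],
    [[0,-0.5,0],0,-0.3],
    [[0,0,0],0,-0.3],
    [[0,0,-0.2],0,-0.3],
    [[0,0,-0.15],0,-0.3],
    [[0,0,-0.08],0,-0.3],
    [[0,0,0],0,-0.3],
    [[0,0,0],0,-0.3]
  ]
}}

```text
t: 39.28
eef_pos: [492.3, -53.1, 221.8]
tcp_rot: [3.139, -0.003, 0.028]
ft_force: [2.6, -11.5, -4.3]
opening: 0.465
grip_force: 30.0
```

Emit:
{"fn": "move_arm", "kwargs": {
  "commands": [
    [[0,0,0],0,0.1],
    [[0,0,0],0,0.6],
    [[0,0,0],0,0.6],
    [[0,0,-0.25],0,0.6],
    [[0,0.2,-0.14],0,0.6],
    [[0,0.25,0],0,0.6],
    [[0,0.1,0],0,0.6],
    [[0,0.05,0],0,0.6],
    [[0,0,0],0,0.6]
  ]
}}

```text
t: 40.03
eef_pos: [491.6, -35.7, 210.8]
tcp_rot: [3.139, -0.001, 0.028]
ft_force: [-4.9, -27.8, 7.0]
opening: 0.798
grip_force: 14.1
```

```bash
python3 c.py s31 | tail -48
```

```text
[491.6 -35.8 210.8] [ -4.8 -28.3   6.9]
rows 193 219 cols 211 234
179 .......................................
180 .......................................
181 .......................................
182 .......................................
183 .................WW....................
184 ................WWW....................
185 ...............WWWWWW..................
186 .............W.WWWW....................
187 ................WW......W..............
188 .......................WWWW............
189 ......................WWWWWW...........
190 ....................WWWWWWWWW..........
191 ....................WWWWWWWWWWWW.......
192 .....................WWWWWWWWWWWW......
193 ...................GG.WWWWWWWWWWWW.....
194 .........W.........GGGG.WWWWWWWWWW.....
195 .........WW........GGGGG.WWWWWWWWW.....
196 ..........WW.....GGGGGGGG.WWWWWWWW.....
197 ..........WW....GGGGGGGGGGGWWWWWWW.....
198 ..........WW...GGGGGGGGGGGGGWWWWWW.....
199 ..........W...GGGGGGGGGGGGGGWWWWWW.....
200 ..............GGGGGGGGGGGGGGWWWWWW.....
201 ..............GGGGGGGGGGGGGGWWWWWW.....
202 ..............GGGG
[... 166 characters left out ...]
......GGGGGGGGGGGGGGWWWWWW.....
207 ....GGG.......GGGGGGGGGGGGGGWWWWWW.....
208 ....GGG.......GGGGGGGGGGGGGGWWWWWW.....
209 ......GG......GGGGGGGGGGGGGGWWWWWW.....
210 ........G......GGGGGGGGGGGGGWWWWWW.....
211 ........GG.....GGGGGGGGGGGGGWWWW.......
212 ..............GGGGGGGGGGGGGGWWW........
213 ............G..GGGGGGGGGGGGGWW.........
214 ..............GGGGGGGGGGGGGGW..........
215 ..............GGGGGGGGGGGGG............
216 ................GGGGGGGGGG.............
217 .................GGGGGGGG..............
218 ..................GGGGGG...............
219 ....................GG.................
220 .......................................
221 .......................................
col0 207
```

Emit:
{"fn": "move_arm", "kwargs": {
  "commands": [
    [[0,0.01,0.09],0,0.6],
    [[0,0.03,0.1],0,0.6],
    [[0,0.04,0.09],0,0.6],
    [[0,0.05,0.09],0,0.6],
    [[0,0.06,0.08],0,0.6],
    [[0,0.07,0.08],0,0.6],
    [[0,0.08,0.08],0,0.6],
    [[0,0.0,0.07],0,0.6],
    [[0,0,0],0,0.6]
  ]
}}

```text
t: 40.83
eef_pos: [491.4, -24.7, 231.8]
tcp_rot: [3.14, -0.001, 0.027]
ft_force: [-5.1, -14.9, 12.7]
opening: 0.799
grip_force: 9.6
```

```bash
python3 c.py s32 | tail -48
```

```text
169 ...............................................
170 ...............................................
171 ...............................................
172 ...............................................
173 ...............................................
174 ...............................................
175 ...............................................
176 ................W..............................
177 ................W..............................
178 ..............W................................
179 .............W...........W.....................
180 ........................WWW....................
181 ......................G.WWWWW..................
182 .....................GGGGWWWWWW................
183 ......................GGGG.WWWWW...............
184 ...........W..........GGGGGG.WWWW..............
185 ...........WW.........GGGGGGG.WWWWWW...........
186 ...........WWW.......GGGGGGGGGG.WWWWW..........
187 ............WW.....GGGGGGGGGGGGG.WWWWWW........
188 ............WW....GGGGGGGGGGGGGGG.WWWWWW.......
189 ............WW...GGGGGGGGGGGGGGGGGG.WWWWW......
190 ....
[... 652 characters left out ...]
WWWW...........
203 .......GGGGGG...GGGGGGGGGGGGGGGWWWWW...........
204 .........GGGGG..GGGGGGGGGGGGGG.WWWWW...........
205 ..........GGGGGGGGGGGGGGGGGGGGWWWWW............
206 ...........GGGGGGGGGGGGGGGGGG.WWWWW............
207 .............GGGGGGGGGGGGGGGG.WWWW.............
208 ..............GGGGGGGGGGGGGGGWWWWW.............
209 ...............GGGGGGGGGGGGG.WWWW..............
210 .................GGGGGGGGGGGWWWW...............
211 ..................GGGGGGGGG.WW.................
212 ....................GGGG.......................
213 .....................G.........................
214 ...............................................
215 ...............................................
col0 208
```

Emit:
{"fn": "move_arm", "kwargs": {
  "commands": [
    [[0,0.07,0.07],0,0.6],
    [[0,0.07,0.07],0,0.6],
    [[0,0.08,0.06],0,0.6],
    [[0,0.08,0.06],0,0.6],
    [[0,0.04,0.05],0,0.56],
    [[0,0.04,0.04],0,0.52],
    [[0,0.05,0.04],0,0.47],
    [[0,0.03,0.03],0,0.4],
    [[0,0.03,0.03],0,0.33],
    [[0,0.03,0.02],0,0.27],
    [[0,0,0],0,0.27]
  ]
}}

```text
t: 41.8
eef_pos: [490.8, -8.1, 245.5]
tcp_rot: [3.141, 0.002, 0.027]
ft_force: [-6.3, -2.2, 16.7]
opening: 0.642
grip_force: 7.9
```

```bash
python3 c.py s33 | tail -48
```

```text
162 ...................................................
163 ...................................................
164 ...................................................
165 ...................................................
166 ..................W................................
167 .................WW................................
168 ................WW.................................
169 ..............W....................................
170 .............WW....................................
171 ...................................................
172 ...................................................
173 .............W......................G..............
174 ............WWWW...................................
175 ............WWWW........G..........................
176 ...............WW......GGGG........................
177 ...............WW.....GGGGGGG......................
178 ...............WW...GGGGGGGGGG.....................
179 ...............WW..GGGGGGGGGGGGG...................
180 .................GGGGGGGGGGGGGGGG..................
181 .................GGGGGGGGGGGGGGG
[... 840 characters left out ...]
G.WWWWW............
197 .........W.GGGGGGGGGGGGGGGGGGGGGGWWWWWW............
198 ..........W..GGGGGGGGGGGGGGGGGGGWWWWWW.............
199 ...........W..GGGGGGGGGGGGGGGGG.WWWWW..............
200 .............W.GGGGGGGGGGGGGGG.WWWWW...............
201 ..............WW.GGGGGGGGGGGG.WWWWW................
202 ................W.GGGGGGGGGG.WWWWWW................
203 ...................GGGGGGGG.WWWWWW.................
204 ..................W..GGGGGGWWWWWW..................
205 ....................W.GGGGWWWWWW...................
206 ......................WGG.WWWWW....................
207 .......................W.WWWWW.....................
208 .........................WWWW......................
col0 213
```

Emit:
{"fn": "move_arm", "kwargs": {
  "commands": [
    [[0,-0.05,0],0,0.19],
    [[0,-0.07,0],0,0.11],
    [[0,0,0],0,0.11],
    [[0,0,0],0,0.11],
    [[0,-0.07,0],0,0.2],
    [[0,-0.08,0],0,0.3],
    [[0,-0.08,0],0,0.4],
    [[0,-0.08,0],0,0.5],
    [[0,-0.08,0],0,0.6],
    [[0,0,0],0,0.6],
    [[0,0,0],0,0.6]
  ]
}}

```text
t: 42.77
eef_pos: [491.5, -24.2, 244.7]
tcp_rot: [3.142, 0.0, 0.026]
ft_force: [-0.5, 1.3, -0.6]
opening: 0.795
grip_force: 0.3
```

```bash
python3 c.py s34 | tail -48
```

```text
163 ..............................................
164 ..............................................
165 ..............................................
166 ..............................................
167 ..............................................
168 ..............................................
169 ..............................................
170 ..............................................
171 ..............................................
172 ..............................................
173 ....WW........................................
174 ....W.........................................
175 ...............GGG............................
176 ..............GGGGGG..........................
177 ............GGGGGGGGG.........................
178 ...........GGGGGGGGGGGGG......................
179 ...........GGGGGGGGGGGGGG.....................
180 WWW........GGGGGGGGGGGGGGGG...................
181 WWW........GGGGGGGGGGGGGGGGGG.................
182 ..WW......GGGGGGGGGGGGGGGGGGGG................
183 ..WW.....GGGGGGGGGGGGGGGGGGGGGG...............
184 ..WW....GGGGGGGGGGGGGGGGG
[... 605 characters left out ...]
GGGGGGGGGGGG.WWWWWW.........
197 ......GGGGGGGGGGGGGGGGGGGGGGG.WWWWWWW.........
198 ......GGGGGGGGGGGGGGGGGGGGGG.WWWWWWW..........
199 .......GGGGGGGGGGGGGGGGGGGG..WWWWWW...........
200 ........GGGGGGGGGGGGGGGGGG.WWWWWWW............
201 .......W.GGGGGGGGGGGGGGGGWWWWWWW..............
202 ........WW.GGGGGGGGGGGGGWWWWWWW...............
203 ..........W.GGGGGGGGGG.WWWWWWW................
204 ...........WW.GGGGGGG.WWWWWWW.................
205 .............W.GGGGG.WWWWWWW..................
206 ..............WW.GGGWWWWWWW...................
207 ...............WWWG.WWWWWW....................
208 .................WWWWWWWW.....................
209 ..................WWWWWW......................
col0 218
```

Now I'll let it down the last few degrees with the front finger, then squeeze the pair square.

Emit:
{"fn": "move_arm", "kwargs": {
  "commands": [
    [[0,0.07,-0.13],0,0.6],
    [[0,0.07,-0.13],0,0.6],
    [[0,0.07,-0.13],0,0.6],
    [[0,0.07,-0.14],0,0.6],
    [[0,0.07,-0.14],0,0.6],
    [[0,0.07,-0.14],0,0.6],
    [[0,0.08,-0.14],0,0.6],
    [[0,0,0],0,0.6],
    [[0,0.08,0],0,0.5],
    [[0,0.08,0],0,0.4],
    [[0,0.06,0],0,0.32],
    [[0,0,0],0,0.2],
    [[0,0,0],0,0.0],
    [[0,0,0],0,0.0],
    [[0,0,0],0,0.0],
    [[0,0,0],0,0.0]
  ]
}}

```text
t: 44.15
eef_pos: [491.5, -2.4, 216.5]
tcp_rot: [-3.142, -0.0, 0.026]
ft_force: [1.0, 3.6, 2.4]
opening: 0.629
grip_force: 30.0
```

```bash
python3 c.py s35 | tail -46
```

```text
161 .....W..................................
162 ..........................WW............
163 .........................WWWW...........
164 ............................W...........
165 .............................W..........
166 ............................WW..........
167 ............................WW..........
168 ........................................
169 ........................................
170 ........................................
171 ........................................
172 ........................................
173 .........GGG............................
174 .......GGGGG............................
175 .......GGGG.............................
176 ........GG....GGGG......................
177 ..............GGGGG.....................
178 ............GGGGGGGG....................
179 ...........GGGGGGGGGG...................
180 ...........GGGGGGGGGGGG.................
181 W..........GGGGGGGGGGGGGG...............
182 WW.........GGGGGGGGGGGGGGG..............
183 .WW.......GGGGGGGGGGGGGGGGGG............
184 ..WW......GGGGGGGGGGGGGGGGGG............
185 ..WW....GGGGGGGG
[... 233 characters left out ...]
GGGG............
191 ....GGGGGGGGGGGGGGGGGGGGGGGG............
192 ....GGGGGGGGGGGGGGGGGGGGGGGW............
193 ....GGGGGGGGGGGGGGGGGGGGG.WW............
194 ....GGGGGGGGGGGGGGGGGGG.WWWW............
195 .....GGGGGGGGGGGGGGGGGGWWWWW............
196 .....GGGGGGGGGGGGGGGG.WWWWWW............
197 .....GGGGGGGGGGGGGG..WWWWWWW............
198 .....GGGGGGGGGGGGG.WWWWWWW..............
199 .....GGGGGGGGGGGGGWWWWWWW...............
200 W.....GGGGGGGGGG.WWWWWWW................
201 WW.....GGGGGGG..WWWWWWW.................
202 .WW..WW.GGGGG.WWWWWWW...................
203 ..WW.WWWWGGG.WWWWWWW....................
204 ....WWWWWW..WWWWWWW.....................
205 .....WWWWWWWWWWWWW......................
col0 229
```

The dish is now on top of the block, squared at 60 mm. I'll carry the pair to the bare tiles.

Emit:
{"fn": "move_arm", "kwargs": {
  "commands": [
    [[0,0,0.2],0,0],
    [[0,0,0.2],0,0],
    [[0,-0.4,0],0,0],
    [[0,-0.8,0],0,0],
    [[0,-0.8,0],0,0],
    [[0,-0.8,0],0,0],
    [[0,-0.5,0],0,0],
    [[0,-0.2,0],0,0],
    [[0,0,0],0,0],
    [[0,0,-0.25],0,0],
    [[0,0,-0.15],0,0],
    [[0,0,-0.08],0,0],
    [[0,0,-0.06],0,0],
    [[0,0,0],0,0],
    [[0,0,0],0,0]
  ]
}}

```text
t: 45.45
eef_pos: [491.3, -106.6, 212.4]
tcp_rot: [-3.141, 0.001, 0.028]
ft_force: [-3.5, 1.3, 8.4]
opening: 0.632
grip_force: 30.0
```

```bash
python3 d.py s36; python3 c.py s36b | tail -40
```

```text
bottom theta -1.4 rms 1.65 from [-128.2   31.5] to [-82.2  31.2]
joint theta -4.6 rms 0.94 from [-127.7    7.2] to [-83.6  12.5]
corner (np.int64(206), np.int64(229)) [-134.3   29.8]
eef [ 491.3 -106.6  212.4] F [-4.3  2.2  8.6] M [ 0.36  0.52 -0.02] contact height below TCP 
193 ..................................................
194 ..................................................
195 ..................................................
196 ...................GGG............................
197 .................GGGGGG...........................
198 ................GGGGG.............................
199 ...............GGGGG......G.......................
200 .............GGGGGG.....GGGG......................
201 .............GGGG......GGGGGG.....................
202 ..............GG......GGGGGGGGG...................
203 ...................GGGGGGGGGGGGG..................
204 ......W............GGGGGGGGGGGGGGG................
205 .....WW...........GGGGGGGGGGGGGGGGG...............
206 .................GGGGGGGGGGGGGGGGGGG..............
207 .................GGGGGGGGGGGGGGGGGGGG............
[... 630 characters left out ...]
GGGGGGGGGGGGGGGWWWWW...........
220 ....W........GGGGGGGGGGGGGGGGGGG.WWWWWW...........
221 ....WW.......GGGGGGGGGGGGGGGGG.WWWWWWW............
222 .....W.......GGGGGGGGGGGGGGGGGWWWWWW..............
223 ..............GGGGGGGGGGGGGG.WWWWWW...............
224 ..............GGGGGGGGGGGG..WWWWWW................
225 ..............GGGGGGGGGGG.WWWWWWW.................
226 ...............GGGGGGGGGG.WWWWW...................
227 ..............WWGGGGGGG..WWWWW....................
228 ..............WWW.GGG.WWWWWWW.....................
229 ..............WWWW.G.WWWWWWW......................
230 ...............WWWWWWWWWWW........................
231 .................WWWWWWWW.........................
col0 187
```

Emit:
{"fn": "move_arm", "kwargs": {
  "commands": [
    [[0,0,0.05],0,0.4],
    [[0,0,0],0,0.6],
    [[0,0,0],0,0.7],
    [[0,0,0.2],0,0.7],
    [[0,0,0.15],0,0.7],
    [[0,0,0],0,0.7],
    [[0,0,0],0,0.3],
    [[0,0,0],0,0.1],
    [[0,0,0],0,0.0],
    [[0,0,0],0,0.0],
    [[0,0,0],0,0.0],
    [[0,0,0],0,0.0],
    [[0,0,0.08],0,0],
    [[0,0,0.15],0,0],
    [[0,0,0.2],0,0],
    [[0,0,0.3],0,0],
    [[0,0,0.5],0,0],
    [[0,0,0.7],0,0],
    [[0,0,0.5],0,0],
    [[0,0,0],0,0]
  ]
}}

```text
t: 47.22
eef_pos: [491.8, -107.5, 300.2]
tcp_rot: [3.14, -0.005, 0.027]
ft_force: [0.2, 0.7, -1.3]
opening: 0.628
grip_force: 30.0
```

```bash
python3 c.py s37 | tail -62
python3 - <<'E'
import sys;sys.path.insert(0,'.')
from h import *
p=read_camera("scene")
for t,z in(("soap",45),("tray",28)):
    for r in cut_out(t,p)[:3]: print(t,round(r["confidence"],2),np.round(r["at"]),r["region"].sum(),ray(p,r["at"],z).round())
E
```

```text
[ 491.5 -107.5  298.7] [-0.9 -0.6 -1.8]
rows 173 208 cols 184 223
159 ....WWWW.......................W......W.W..............
160 .........................................WW............
161 ............................W.............W............
162 .........................................WW............
163 .........................W...............WW............
164 .......................W...............................
165 ......................W................................
166 .......................................................
167 ...................W...................................
168 .................W.....................................
169 ................W......................................
170 ..............WW.......................................
171 .............WW........................................
172 ...........WWW.........................................
173 ..........WWW............G.............................
174 ........WWW............GGGG............................
175 .......WWW............GGGGGG...........................
176 ......WW..
[... 1486 characters left out ...]
201 .................GGGGGGGGGGGGGGGGGG....................
202 .................GGGGGGGGGGGGGGGG......................
203 .................GGGGGGGGGGGGGGG.......................
204 .................GGGGGGGGGGGGG.........................
205 ...................GGGGGGGGGG.WW.......................
206 ....................GGGGGGGG.WWWW......................
207 ......................GGG.WWWWWWWW.....................
208 .....................W.G.WWWWWWWWWWW...................
209 ....................W......W.WWWWWWWWW.................
210 ...................W....WW....WWWWWWWW.................
col0 180
soap 0.63 [207. 219.] 222 [ 510. -121.   45.]
tray 0.62 [208. 223.] 423 [ 510. -119.   28.]
```

Emit:
{"fn": "move_arm", "kwargs": {
  "commands": [
    [[0.02,0.4,0],0,0],
    [[0.02,0.8,0],0,0],
    [[0.02,0.9,0],0,0],
    [[0,0.9,0],0,0],
    [[0,0.9,0],0,0],
    [[0,0.5,0],0,0],
    [[0,0.27,-0.3],0,0],
    [[0,0,-0.7],0,0],
    [[0,0,-0.7],0,0],
    [[0,0,-0.6],0,0],
    [[0,0,-0.35],0,0],
    [[0,0,-0.15],0,0],
    [[0,0,0],0,0],
    [[0,0,-0.04],0,0],
    [[0,0,-0.04],0,0],
    [[0,0,0],0,0]
  ]
}}

```text
t: 48.75
eef_pos: [493.4, 32.6, 211.0]
tcp_rot: [3.141, -0.001, 0.026]
ft_force: [-0.2, -0.3, -1.3]
opening: 0.628
grip_force: 30.0
```

Emit:
{"fn": "move_arm", "kwargs": {
  "commands": [
    [[0,0,-0.03],0,0],
    [[0,0,-0.02],0,0],
    [[0,0,0],0,0]
  ]
}}

```text
t: 49.0
eef_pos: [493.3, 32.6, 209.3]
tcp_rot: [3.141, -0.0, 0.026]
ft_force: [0.5, 0.5, -1.4]
opening: 0.626
grip_force: 30.0
```

Emit:
{"fn": "move_arm", "kwargs": {
  "commands": [
    [[0,0,-0.03],0,0],
    [[0,0,-0.01],0,0],
    [[0,0,0],0,0]
  ]
}}

```text
t: 49.25
eef_pos: [493.3, 32.6, 208.1]
tcp_rot: [3.141, -0.0, 0.026]
ft_force: [-0.2, -0.1, 0.0]
opening: 0.628
grip_force: 30.0
```

Emit:
{"fn": "move_arm", "kwargs": {
  "commands": [
    [[0,0,-0.01],0,0],
    [[0,0,0],0,0],
    [[0,0,0],0,0.35],
    [[0,0,0],0,0.6],
    [[0,0,0],0,0.8],
    [[0,0,0],0,0.9],
    [[0,0,0.4],0,0.9],
    [[0,0,0.8],0,0.9],
    [[0,0,1],0,0.9],
    [[0,0,1],0,0.9],
    [[-0.5,0.5,1],0,0.9],
    [[-0.7,0.8,0.5],0,0.9],
    [[-0.5,1,0],0,0.9],
    [[0,1,0],0,0.9],
    [[0,1,0],0,0.9],
    [[0,0.7,0],0,0.9],
    [[0,0,0],0,0.9]
  ]
}}

```text
t: 50.67
eef_pos: [442.0, 185.4, 348.8]
tcp_rot: [-3.141, -0.001, 0.029]
ft_force: [-0.5, 0.1, -0.5]
opening: 0.948
grip_force: 0.0
```

Run:
```python
from h import *
for cam in("scene","top"):
    p=read_camera(cam);save(p,"end_"+cam)
    for t,z in(("soap",45),("tray",28),("dish",36),("mat",12),("pumice",36),("rack",8),("bottle",8)):
        for r in cut_out(t,p)[:2]: print(cam,t,round(r["confidence"],2),np.round(r["at"]),r["region"].sum(),quad(p,r["region"],z))
    h=cv2.cvtColor(p["image"],cv2.COLOR_RGB2HSV)
    G=(h[...,0]>40)&(h[...,0]<88)&(h[...,1]>60)&(h[...,2]>35)
    if cam=="scene":
        g=G.astype(np.uint8);g[:150]=0;g[:,:200]=0;g[:,320:]=0
        k,l,st,ce=cv2.connectedComponentsWithStats(g);i=1+np.argmax(st[1:,4]);print(st[i]);print(fit(p,l==i,[493,32,.02],30,12,36))
    print()
print(env.state()["t"],env.state()["ft_force"].round(1))
```

```text
scene soap 0.6 [206. 217.] 203 [ 496.  -115.7   42.1   34.2    1.9]
scene tray 0.8 [209. 224.] 522 [ 500.1 -109.5   73.    72.3    3.2]
scene tray 0.6 [256. 104.] 176 [267.1 281.8  33.9  77.6 -44.7]
scene dish 0.75 [249. 188.] 654 [501.4  25.7  75.9  79.8   2.1]
scene dish 0.68 [ 96. 212.] 728 [ 299.9 -281.4   73.4   74.8   33.1]
scene mat 0.59 [246. 200.] 903 [497.1  28.  120.1 118.3   3.2]
scene pumice 0.85 [346. 234.] 516 [754.3  78.2  73.8  45.9 -10.6]
scene rack 0.65 [166. 330.] 4071 [ 613.  -327.   151.7  158.9   -4.9]
scene bottle 0.61 [393. 140.] 1456 [634.8 502.3  72.6 339.   20.6]
[234 172  34  31 650]
(array([4.93616e+02, 3.58820e+01, 1.90000e-02]), np.float64(0.961))

top soap 0.58 [224. 118.] 367 [740.3  89.4  68.4  43.8  -8.9]
top soap 0.45 [298. 206.] 210 [ 487.1 -109.5   42.7   37.5    0.8]
top tray 0.55 [286. 206.] 272 [489.6 -99.8  59.9  58.4   3.3]
top dish 0.71 [240. 208.] 508 [490.9  35.1  59.3  59.5   0.9]
top dish 0.58 [297. 208.] 193 [ 4.890e+02 -1.104e+02  4.060e+01  3.230e+01  3.000e-01]
top mat 0.6 [255. 211.] 1399 [491.5  32.6 122.6 119.8   3.3]
top pumice 0.66 [228. 120.] 377 [743.4  90.5  67.7  46.1 -10.8]
top rack 0.83 [383. 146.] 1552 [ 678.3 -374.3  198.5   91.4   -4.5]
top bottle 0.92 [113. 133.] 971 [707.  410.  147.2  67.7 -35.9]

51.4667 [-0.7 -0.7  0.3]
```

Everything checks out. The dish is mouth down in the middle of the mat, the block with the flat soap on it is on the tiles, and the rack, bottle and pumice have not moved. Handing in.

```bash
python3 -c "
from cell import env
print(env.job_done())"
```

```text
the job is handed in; nothing more can be done
None
```

I handed the job in at about 51 s: the soap lies on the ribs-up block on the tiles, the dish is mouth down in the middle of the mat, and the rack, bottle and pumice were not moved; on the way the pair slipped out of square once and fell back flat once, and both were put right before the turn.

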